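# Break loose the stuck lid of the tilted jar

## Robot

A 6-joint arm with a two-finger parallel gripper is mounted at the origin on a cart in front of the work surface, level with it; the furniture and walls round the work are solid. World frame = base frame: x ahead of the robot, y to its left, z up, the work surface at z = 0. Lengths are in m, angles in degrees, forces in N, time in s.
With the tool pointing down it reaches from about 0.35 to 0.875 m from the base axis. Payload 4.2 kg.
Tool frame: the origin (TCP) lies on the centre line of the jaws, within the pads' length; the fingertips stand 22 mm ahead of it and the grasp point (between the pads) lies 3 mm ahead of it (r.tcp_to_tips is the distance from the TCP to the fingertips, in m); z points along the fingers, y is the line along which they close (so a half turn about z gives the same grasp; the last joint's range is limited). The gripper opens to 87 mm and grips with 3 to 60 N. Pads are 19 mm wide; open, the fingers measure 117 mm over their backs; the gripper's body (75 mm by 190 mm) begins 51 mm behind the grasp point.
Start: joints at [91.249, 22.042, 0.453, 0, -68.411, -14.817], TCP at [0.147, 0.608, 0.213] pointing down, gripper open.
Joint ranges: [-179.83, 179.83], [-69.29, 118.12], [-61.27, 80.66], [-181.25, 117.63], [-171.15, -9.14], [-177.46, 177.46]. Speed limits (degrees/s): [159.86, 159.86, 180, 180, 180, 180].

## Interface

Orientations are given as a 3x3 rotation matrix whose columns are the frame's x, y, z axes.
In Python, from station import r gives the robot as it stands.
- The arm moves only by the tool apply_moves, never from a script. Its argument "plan" is a list of rows, each an object with "grip": the opening, from 0 (shut) to 1 (fully open); "offset": the shift along the tool's x, y, z in cm, a list of three; "spin": the turn about the tool's z in rad. A call has 1 to 5 rows; each row is the pose to reach, as a shift and turn from the pose commanded when the call began, along the tool's axes at that moment; what a row does not reach only later rows make up. A row lasts 1/10 s, in which the tool goes at most 50 mm and 8.59 degrees, less where a joint would pass 70% of its speed; a pose out of reach is approached as far as the arm can. A call with a gripper value outside its range is refused whole. The fingers move at their own pace and stop on an object; the grip force is fixed at half the most. Time passes only in rows, so rows that repeat a pose let the fingers close. It gives the time, the measured TCP pose, the force, the opening and the grip force at its end, in the units of the state.
- r.sense(): the state, without advancing time (a new reading comes with each control period).
- r.capture(name): name is "scene" or "top" or "wrist"; returns a dict with "img" (400x640x3 uint8, blue, green, red), "depth" (400x640 float32, m along the optical axis (not along the pixel's ray), 0 where there is no reading), "mtx" (3x3 intrinsics, pixels), "R" (3x3) and "t" (3): a world point X has camera coordinates R X + t. Camera axes: x right, y down, z forward; pixel columns grow to the right and rows downward; lengths in m; the calibration is good to about 2 mm. A picture is of the moment at which its call begins.
- r.finish_job(): hands the job in; it is judged then, once.
The state is a dict: "time_s": time; "joints": joint angles; "joint_velocities": joint speeds; "effort": joint torques, N m; "tcp_pos": TCP position; "ee_rot": TCP orientation; "wrist_force": force on the tool from outside, world axes, zero at the start; "moment": the same for the moment, N m; "gripper_width": opening from 0.0 (shut) to 1.0 (fully open); "gripper_force": force on a finger pad.
Only numpy, scipy, OpenCV 4.12 (cv2) and the standard library are available. Lean on these libraries where they do the work, as an engineer would, in place of code of your own. Each camera call takes 0.05 s, during which the arm holds its last target. There are 200 camera calls.

## Task

The jar in the tilted wooden rest has a stuck lid: grip it firmly in line with the leaning jar, break it loose with a short hard anticlockwise twist, and go on turning until it comes free. Lift the lid off and set it down, top upwards and without dropping it, wholly on the round cork coaster. Leave the paint tube lying between them and the turpentine bottle where they are.

Things in the scene. Friction and masses are not known exactly. Their poses are not given: they have to be found in the camera images.
- lid: round flat-topped aluminium lid with fine grip ribs, 62 mm across, 28 mm high, 60 g, hollow with 4 mm walls, on the jar's mouth. Origin: centre of its lower rim; z points out through its top, along the jar's axis at the start. Two inner lugs hold it under a thread; it does not rise as it turns, stays put if let go half-way, and can be gripped afresh. Clockwise it is against a stop at the start
- lid_top (a point): centre of the lid's top, 28 mm above its lower rim. Turning anticlockwise, seen from above the top: about 3 degrees of play, then stuck (about 1.2 N m: grip with 60 N or more) for some 20 degrees while two seal tabs bend over for good, then easy. After about 110 degrees in all it lifts off along the jar's axis; at about 140 it meets a hard stop. Before 110 a pull is resisted firmly
- jar: amber glass jar, 72 mm across, fixed in a tilted wooden box. Origin: centre of its underside; z is the jar's axis, leaning 30 degrees from vertical towards the rest's front (roughly to the robot). The closed lid's lower rim is at z = 96 mm; the jar is wider than the lid only below z = 76 mm. x points away from the robot and up; the lid's x is parallel to it at the start and shows how far it has turned
- jar_mouth (a point): centre of the mouth of the jar's neck (40 mm across), on the jar's axis, 120 mm from its underside, inside the closed lid (24 mm above the lid's lower rim)
- rest: wooden rest, base board 130 x 110 x 12 mm, screwed to the table; it carries the jar. Origin: centre of the underside; x points away from its front (the side the jar leans to), z up. The closed lid's lower rim is centred 30 mm in front of the origin (x = -30 mm), 127 mm up
- coaster: round cork coaster, 100 mm across, 10 mm thick, stuck to the table. Origin: centre of the underside, z up
- paint_tube: loose crumpled paint tube, 48 x 138 x 32 mm, lying between rest and coaster. Origin: centre of the underside
- clamp_lamp: desk lamp clamped at the left front edge of the table; its arms and green head rise and reach over the left part of the table (from about 0.2 m left of the middle outwards): keep the arm clear of them. Fixed, part of the room
- turps_bottle: loose brown bottle with a black cap, 72 mm across, 167 mm high, standing at the back. Origin: centre of the underside, z up
Not all that is in view belongs to the job. Of the things like the lid, leave any that is orange; of the rest the smaller one is meant.

How it is judged (in metres and radians):
On the way, in this order (a step that is already met when the one before it is completed fails the run):
1. the lid has been broken loose and turned at least 30 degrees, still on the jar (angle between the x axis of lid and the x axis of jar, either way round above 0.52 rad and z of lid in the frame of jar below 0.102 m and distance between lid and jar below 0.105 m), for 0.1 s.
2. the lid is lifted off the jar (distance between lid and jar above 0.135 m), for 0.1 s.
At the end, for the whole second after the job is handed in: the lid lies flat (within 7 degrees), top upwards, at rest on the cork coaster, its centre within 19 mm of the coaster's centre, so that no part of it overhangs (horizontal distance between lid and coaster below 0.019 m and z of lid in the frame of coaster between 0.007 and 0.014 m and angle between lid's own z axis and vertical below 0.12 rad and linear speed of lid below 0.02 m/s); the robot touches nothing.
It fails at once if the lid is dropped (falls faster than 0.6 m/s, about 2 cm of free fall, with the fingers off it) (linear speed of lid above 0.6 m/s and contact force between lid and the fingers below 0.05 N).
It fails at once if the paint tube is pushed away by more than 3 cm (distance of paint_tube from where it was at the start of the episode above 0.03 m).
It fails at once if the turpentine bottle is pushed away by more than 3 cm or tipped (distance of turps_bottle from where it was at the start of the episode above 0.03 m or angle between turps_bottle's own z axis and vertical above 0.3 rad).
It also fails if it takes over 56 s, if anything falls off the work surface, if the arm or the gripper's body presses on something with over 40 N, if the wrist force passes 120 N, or if a joint passes its speed limit or range.

## Working session

There is one attempt and no reset: what is moved stays moved. The work goes in short steps, Python scripts to look and compute and a tool call to move; the robot and the scene stay as the last step left them, time stands still between calls to the robot, and variables do not carry over. Pictures are saved under pics/ and viewed, at most 10 in all, crops included, and the job is handed in when it is done.

Besides the shell and the picture viewer there is one more tool, called after "Request:" as name(argument=value, ...), one argument or row to a line, values as JSON. apply_moves: Moves the arm, as the interface text tells. Its arguments: {"type":"object","properties":{"plan":{"type":"array"}},"required":["plan"]}

```bash
mkdir -p pics; ls
python3 - <<'E'
from station import r
import cv2,numpy as np
ims=[]
for n in ("scene","top","wrist"):
    c=r.capture(n); np.savez(f"pics/{n}0.npz",**c); cv2.imwrite(f"pics/{n}0.png",c["img"])
    print(n,c["mtx"].round(1).tolist(),c["R"].round(3).tolist(),c["t"].round(3).tolist())
print(r.sense(), r.tcp_to_tips)
E
```

```text
pics
scene [[441.0, 0.0, 330.2], [0.0, 441.0, 203.9], [0.0, 0.0, 1.0]] [[0.704, -0.71, 0.008], [-0.527, -0.53, -0.665], [0.476, 0.464, -0.747]] [-0.37, 0.385, 1.036]
top [[464.1, 0.0, 322.0], [0.0, 464.1, 197.0], [0.0, 0.0, 1.0]] [[0.026, -0.999, 0.029], [-0.995, -0.029, -0.095], [0.095, -0.026, -0.995]] [0.028, 0.572, 1.147]
wrist [[282.4, 0.0, 321.1], [0.0, 282.4, 202.3], [0.0, 0.0, 1.0]] [[-0.235, -0.972, 0.002], [-0.935, 0.226, 0.274], [-0.267, 0.062, -0.962]] [0.623, -0.033, 0.391]
{'time_s': 0.15, 'joints': array([ 9.12496447e+01,  2.20805809e+01,  3.97298234e-01, -1.88178549e-02,
       -6.84130473e+01, -1.48160911e+01]), 'joint_velocities': array([ 0.08030824, -0.06772764,  0.0980464 ,  0.03773666, -0.03034817,
       -0.08324173]), 'effort': array([-6.83424423e-04, -3.91050446e+01,  1.87588656e+01,  4.22231555e+00,
        1.24035709e-02, -1.37534071e-04]), 'tcp_pos': array([0.14649844, 0.60709418, 0.21231289]), 'ee_rot': array([[ 9.72070144e-01, -2.34690355e-01, -2.68658670e-04],
       [-2.34690470e-01, -9.72068689e-01, -1.68751643e-03],
       [ 1.34889149e-04,  1.70343597e-03, -9.99998540e-01]]), 'wrist_force': array([-0.11478306, -0.34214133,  0.12467539]), 'moment': array([-0.02567469,  0.00039607, -0.040496  ]), 'gripper_force': 0.0, 'gripper_width': 1.0000164032564562} 0.022
```

View pics/scene0.png

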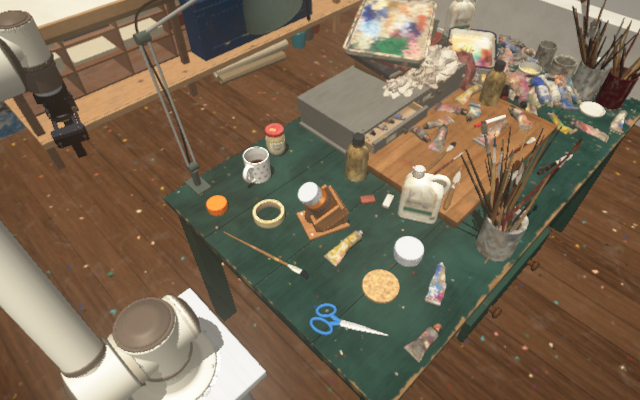

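View pics/top0.png

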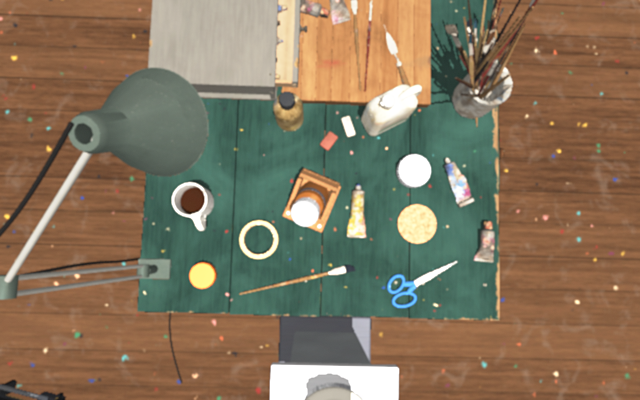

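```bash
cat > h.py <<'E'
import numpy as np,cv2
def pts(c,mask):
    v,u=np.nonzero(mask&(c["depth"]>0)); z=c["depth"][v,u]
    P=np.linalg.inv(c["mtx"])@np.stack([u,v,np.ones(len(u))])*z
    return (c["R"].T@(P-c["t"].reshape(3,1))).T
def ray(c,u,v,h):
    d=c["R"].T@np.linalg.inv(c["mtx"])@np.array([u,v,1.]); o=-c["R"].T@c["t"].ravel()
    return o+d*(h-o[2])/d[2]
E
python3 - <<'E'
from h import *
L={n:dict(np.load(f"pics/{n}0.npz")) for n in("top","scene","wrist")}
boxes={"top":(285,190,330,232),"scene":(292,175,332,215)}
for n,(a,b,c_,d) in boxes.items():
    c=L[n]; hsv=cv2.cvtColor(c["img"],cv2.COLOR_BGR2HSV)
    m=np.zeros(hsv.shape[:2],bool); m[b:d,a:c_]=True
    m&=(hsv[...,1]<60)&(hsv[...,2]>120)
    P=pts(c,m); print(n,len(P),"centroid",P.mean(0).round(4),P.min(0).round(3),P.max(0).round(3))
    Q=P
    for i in range(6):
        ce=np.median(Q,0) if i==0 else Q.mean(0); w,V=np.linalg.eigh(np.cov((Q-ce).T)); nn=V[:,0]*np.sign(V[2,0])
        res=(P-ce)@nn; Q=P[abs(res)<(.006,.004,.003,.003,.003,.003)[i]]
    print("plane n",nn.round(3),"tilt",np.degrees(np.arccos(nn[2])).round(1),"c",Q.mean(0).round(4),len(Q))
# coaster, tube
c=L["top"]; hsv=cv2.cvtColor(c["img"],cv2.COLOR_BGR2HSV)
for nm,(a,b,x,y) in dict(coaster=(390,195,445,250),tube=(343,180,373,242),bottle=(270,88,305,135)).items():
    m=np.zeros(hsv.shape[:2],np.uint8); m[b:y,a:x]=(hsv[b:y,a:x,0]<40)&(hsv[b:y,a:x,1]>50)&(hsv[b:y,a:x,2]>80)
    k=max(cv2.findContours(m,0,2)[0],key=cv2.contourArea); e=cv2.minAreaRect(k); M=cv2.moments(k)
    u,v=M["m10"]/M["m00"],M["m01"]/M["m00"]
    P=pts(c,m>0); print(nm,e,ray(c,u,v,.01).round(4),P.min(0).round(3),P.max(0).round(3))
# rest: wood-coloured base board orientation
m=np.zeros(hsv.shape[:2],bool); m[165:235,280:345]=True
P=pts(c,m&(hsv[...,1]>90)&(hsv[...,0]<20)); B=P[(P[:,2]>.004)&(P[:,2]<.022)]
R=cv2.minAreaRect((B[:,:2]*1000).astype(np.float32)); print("rest base",R)
E
```

```text
top 727 centroid [0.5237 0.0845 0.1378] [ 0.485  0.023 -0.005] [0.578 0.134 0.167]
plane n [-0.975  0.141  0.172] tilt 80.1 c [0.52   0.0836 0.1283] 106
scene 444 centroid [0.5237 0.0839 0.1419] [ 0.492  0.05  -0.001] [0.649 0.227 0.168]
plane n [-0.631  0.696  0.343] tilt 69.9 c [0.5315 0.0961 0.1281] 66
coaster ((416.5, 223.0), (39.0, 40.0), 0.0) [ 0.5112 -0.2016  0.01  ] [ 0.461 -0.256 -0.007] [ 0.586 -0.151  0.018]
tube ((357.5481872558594, 212.8248748779297), (20.162914276123047, 47.308040618896484), 4.085616588592529) [ 0.5268 -0.0464  0.01  ] [ 0.466 -0.088 -0.004] [ 0.595 -0.022  0.036]
bottle ((288.5, 109.0), (42.0, 31.0), 90.0) [0.7959 0.1314 0.01  ] [ 0.741  0.096 -0.003] [0.857 0.168 0.166]
rest base ((560.7598876953125, 72.21066284179688), (112.3419418334961, 127.70736694335938), 69.62898254394531)
```

Run:
```python
import cv2,numpy as np
a=cv2.imread("pics/top0.png")[165:240,280:370]; b=cv2.imread("pics/scene0.png")[170:245,285:375]
cv2.imwrite("pics/crop1.png",np.hstack([cv2.resize(x,None,fx=4.4,fy=4.4,interpolation=2) for x in(a,b)]))
```

```text
(no output)
```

View pics/crop1.png

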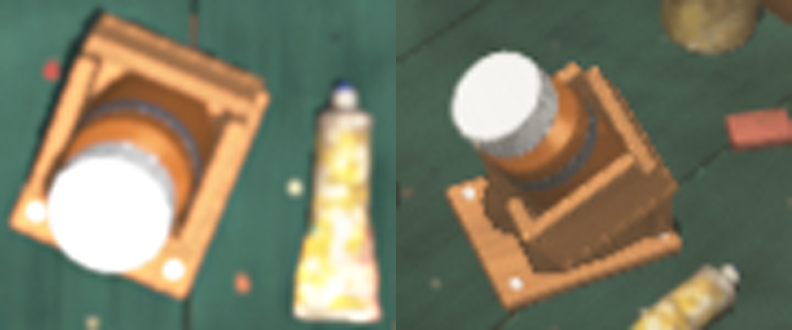

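The crop shows the white lid leaning front-left (top view centre about (305, 213), scene view about (308, 192)). The tube lies clear to its right. The moves only offer spin about the tool's z, so I'll check the documented interface for a tilt while I refine the measurement.

The documented interface has no tilt. I'll start by retracting away from the lamp, then see how the arm behaves near its reach limit.

Request:
apply_moves(
  plan=[
    {"grip": 1, "offset": [0.6, 4.5, 0], "spin": 0},
    {"grip": 1, "offset": [1.2, 9, 0], "spin": 0},
    {"grip": 1, "offset": [1.8, 13.5, 0], "spin": 0.1},
    {"grip": 1, "offset": [2.3, 18, 0], "spin": 0.2},
    {"grip": 1, "offset": [2.3, 18, 0], "spin": 0.2},
  ],
)

```text
time_s: 0.65
tcp_pos: [0.1264, 0.421, 0.2126]
ee_rot: [[0.905, -0.425, -0.001], [-0.425, -0.905, -0.003], [0.0, 0.004, -1.0]]
wrist_force: [0.3, 1.2, 0.1]
gripper_width: 0.997
gripper_force: 0.0
```

```bash
cat >> h.py <<'E'
def to(p):
    from station import r
    s=r.sense(); return (100*s["ee_rot"].T@(np.array(p)-s["tcp_pos"])).round(2)
def st():
    from station import r
    s=r.sense(); print("t",round(s["time_s"],2),"J",s["joints"].round(1),"p",s["tcp_pos"].round(4),"F",s["wrist_force"].round(1),"M",s["moment"].round(2),"g",round(s["gripper_width"],3),round(s["gripper_force"],1)); print(s["ee_rot"].round(3).tolist())
E
python3 - <<'E'
from h import *
st(); print(to([.30,.27,.25]),to([.40,.1,.25]))
E
```

```text
t 0.65 J [ 94.5   3.8 -23.8  -0.1 -62.6 -29.6] p [0.1264 0.421  0.2126] F [0.3 1.2 0.1] M [ 0.14 -0.02  0.03] g 0.997 0.0
[[0.905, -0.425, -0.001], [-0.425, -0.905, -0.003], [0.0, 0.004, -1.0]]
[22.13  6.32 -3.71] [38.4  17.46 -3.67]
```

Request:
apply_moves(
  plan=[
    {"grip": 1, "offset": [4.4, 1.2, -1], "spin": 0},
    {"grip": 1, "offset": [8.8, 2.5, -2], "spin": 0},
    {"grip": 1, "offset": [13.2, 3.8, -3], "spin": 0},
    {"grip": 1, "offset": [17.6, 5, -4], "spin": 0},
    {"grip": 1, "offset": [22, 6.3, -4], "spin": 0},
  ],
)

```text
time_s: 1.15
tcp_pos: [0.3012, 0.2769, 0.2549]
ee_rot: [[0.907, -0.421, 0.002], [-0.421, -0.907, 0.003], [0.001, -0.004, -1.0]]
wrist_force: [0.7, 2.1, -0.6]
gripper_width: 0.999
gripper_force: 0.0
```

Request:
apply_moves(
  plan=[
    {"grip": 1, "offset": [3.5, 2.4, -4], "spin": 0},
    {"grip": 1, "offset": [7, 4.8, -8], "spin": 0},
    {"grip": 1, "offset": [10.5, 7.2, -12], "spin": 0},
    {"grip": 1, "offset": [14, 9.6, -16], "spin": 0},
    {"grip": 1, "offset": [16.3, 11.1, -19], "spin": 0},
  ],
)

```text
time_s: 1.65
tcp_pos: [0.392, 0.1203, 0.4276]
ee_rot: [[0.906, -0.422, 0.0], [-0.422, -0.906, 0.0], [0.0, -0.001, -1.0]]
wrist_force: [0.6, 0.7, -0.6]
gripper_width: 0.997
gripper_force: 0.0
```

Run:
```python
from h import *
st()
```

```text
t 1.65 J [ 40.   -4.5  -1.8  -0.  -92.6  25. ] p [0.392  0.1203 0.4276] F [ 0.6  0.7 -0.6] M [ 0.14 -0.12 -0.02] g 0.997 0.0
[[0.906, -0.422, 0.0], [-0.422, -0.906, 0.0], [0.0, -0.001, -1.0]]
```

Run:
```python
from h import *
print(to([.5,-.36,.60]))
```

```text
[ 30.08  38.96 -17.26]
```

Request:
apply_moves(
  plan=[
    {"grip": 1, "offset": [3, 3.9, -1.7], "spin": 0},
    {"grip": 1, "offset": [6, 7.8, -3.4], "spin": 0},
    {"grip": 1, "offset": [9, 11.7, -5.1], "spin": 0},
    {"grip": 1, "offset": [12, 15.6, -6.8], "spin": 0},
    {"grip": 1, "offset": [15, 19.5, -8.5], "spin": 0},
  ],
)

```text
time_s: 2.15
tcp_pos: [0.4431, -0.1109, 0.5085]
ee_rot: [[0.906, -0.422, 0.001], [-0.422, -0.906, 0.0], [0.001, -0.001, -1.0]]
wrist_force: [1.1, 0.6, 0.4]
gripper_width: 1.004
gripper_force: 0.0
```

Request:
apply_moves(
  plan=[
    {"grip": 1, "offset": [3, 3.9, -1.7], "spin": 0},
    {"grip": 1, "offset": [6, 7.8, -3.4], "spin": 0},
    {"grip": 1, "offset": [9, 11.7, -5.1], "spin": 0},
    {"grip": 1, "offset": [12, 15.6, -6.8], "spin": 0},
    {"grip": 1, "offset": [15, 19.5, -8.5], "spin": 0},
  ],
)

```text
time_s: 2.65
tcp_pos: [0.494, -0.3416, 0.59]
ee_rot: [[0.906, -0.423, 0.001], [-0.423, -0.906, -0.0], [0.001, 0.0, -1.0]]
wrist_force: [2.1, -0.5, 1.9]
gripper_width: 1.0
gripper_force: 0.0
```

Request:
apply_moves(
  plan=[
    {"grip": 1, "offset": [0, 0, -5], "spin": 0},
    {"grip": 1, "offset": [0, 0, -10], "spin": 0},
    {"grip": 1, "offset": [0, 0, -15], "spin": 0},
    {"grip": 1, "offset": [0, 0, -20], "spin": 0},
    {"grip": 1, "offset": [0, 0, -25], "spin": 0},
  ],
)

```text
time_s: 3.15
tcp_pos: [0.4463, -0.3074, 0.6871]
ee_rot: [[0.906, -0.423, 0.023], [-0.423, -0.906, -0.018], [0.028, 0.006, -1.0]]
wrist_force: [-1.0, -0.4, -0.2]
gripper_width: 0.997
gripper_force: 0.0
```

Run:
```python
from h import *
st()
```

```text
t 3.15 J [ -17.1   27.3   80.7    0.9 -141.8   82.8] p [ 0.4463 -0.3074  0.6871] F [-1.  -0.4 -0.2] M [ 0.03  0.04 -0.02] g 0.997 0.0
[[0.906, -0.423, 0.023], [-0.423, -0.906, -0.018], [0.028, 0.006, -1.0]]
```

Request:
apply_moves(
  plan=[
    {"grip": 1, "offset": [20, 9, -40], "spin": 0},
    {"grip": 1, "offset": [20, 9, -40], "spin": 0},
    {"grip": 1, "offset": [20, 9, -40], "spin": 0},
    {"grip": 1, "offset": [20, 9, -40], "spin": 0},
    {"grip": 1, "offset": [20, 9, -40], "spin": 0},
  ],
)

```text
time_s: 3.65
tcp_pos: [0.4274, -0.3205, 0.6958]
ee_rot: [[0.905, -0.423, 0.034], [-0.422, -0.906, -0.032], [0.044, 0.015, -0.999]]
wrist_force: [-0.2, 0.7, -0.1]
gripper_width: 0.999
gripper_force: 0.0
```

Run:
```python
from h import *
st()
```

```text
t 3.65 J [ -18.8   26.5   80.7    1.8 -141.8   85.2] p [ 0.4274 -0.3205  0.6958] F [-0.2  0.7 -0.1] M [ 0.05  0.09 -0.04] g 0.999 0.0
[[0.905, -0.423, 0.034], [-0.422, -0.906, -0.032], [0.044, 0.015, -0.999]]
```

Run:
```python
from h import *
for n in ("top","scene"):
    P=pts(dict(np.load(f"pics/{n}0.npz")),np.ones((400,640),bool))
    for y in np.arange(-.7,.1,.1):
        print(n,y.round(1),[ (lambda q: round(float(np.percentile(q,99.5)),2) if len(q)>3 else None)(P[(abs(P[:,0]-x)<.05)&(abs(P[:,1]-y)<.05),2]) for x in (.4,.5,.6,.7,.8,.9,1.0,1.1)])
print(to([.66,-.42,.50]))
```

```text
top -0.7 [-0.75, -0.75, -0.75, -0.75, -0.75, -0.75, -0.74, -0.75]
top -0.6 [None, None, None, None, None, None, None, None]
top -0.5 [None, None, None, -0.06, None, None, None, None]
top -0.4 [0.03, 0.04, 0.01, 0.01, 0.13, 0.25, 0.29, 0.01]
top -0.3 [0.01, 0.01, 0.02, 0.03, 0.33, 0.35, 0.31, 0.01]
top -0.2 [0.01, 0.02, 0.04, 0.04, 0.31, 0.34, 0.04, 0.04]
top -0.1 [0.01, 0.03, 0.04, 0.15, 0.19, 0.05, 0.04, 0.04]
top -0.0 [0.01, 0.12, 0.12, 0.02, 0.03, 0.04, 0.06, 0.05]
scene -0.7 [None, None, None, None, None, -0.75, -0.74, -0.75]
scene -0.6 [None, None, None, None, -0.75, -0.75, -0.75, -0.75]
scene -0.5 [None, None, None, -0.06, -0.74, -0.06, -0.75, -0.75]
scene -0.4 [0.03, 0.04, 0.01, 0.01, 0.13, 0.25, 0.33, 0.01]
scene -0.3 [0.01, 0.01, 0.02, 0.03, 0.33, 0.35, 0.36, 0.01]
scene -0.2 [0.01, 0.02, 0.04, 0.32, 0.32, 0.34, 0.26, 0.04]
scene -0.1 [0.01, 0.03, 0.03, 0.15, 0.19, 0.05, 0.04, 0.04]
scene -0.0 [0.01, 0.12, 0.13, 0.02, 0.04, 0.04, 0.06, 0.07]
[24.4  -1.13 20.67]
```

Request:
apply_moves(
  plan=[
    {"grip": 1, "offset": [3.7, 0, 3.3], "spin": 0},
    {"grip": 1, "offset": [7.4, 0, 6.6], "spin": 0},
    {"grip": 1, "offset": [11.1, 0, 9.9], "spin": 0},
    {"grip": 1, "offset": [14.8, 0, 13.2], "spin": 0},
    {"grip": 1, "offset": [18.5, 0, 16.5], "spin": 0},
  ],
)

```text
time_s: 4.15
tcp_pos: [0.6013, -0.4044, 0.5379]
ee_rot: [[0.905, -0.423, 0.033], [-0.422, -0.906, -0.032], [0.044, 0.015, -0.999]]
wrist_force: [0.1, -0.6, 0.6]
gripper_width: 1.002
gripper_force: 0.0
```

Request:
apply_moves(
  plan=[
    {"grip": 1, "offset": [4, 0, 3], "spin": 0},
    {"grip": 1, "offset": [8, 0, 5], "spin": 0},
    {"grip": 1, "offset": [12, -0.5, 3], "spin": 0},
    {"grip": 1, "offset": [16, -1, 0], "spin": 0},
    {"grip": 1, "offset": [20, -1, -3], "spin": 0},
  ],
)

```text
time_s: 4.65
tcp_pos: [0.6758, -0.42, 0.4791]
ee_rot: [[0.904, -0.424, 0.063], [-0.421, -0.905, -0.054], [0.079, 0.022, -0.997]]
wrist_force: [-0.5, 0.0, 0.2]
gripper_width: 0.998
gripper_force: 0.0
```

Run:
```python
from h import *
st()
```

```text
t 4.65 J [ -19.6   46.3   80.7    2.  -120.    85.6] p [ 0.6758 -0.42    0.4791] F [-0.5  0.   0.2] M [0.11 0.19 0.02] g 0.998 0.0
[[0.904, -0.424, 0.063], [-0.421, -0.905, -0.054], [0.079, 0.022, -0.997]]
```

Request:
apply_moves(
  plan=[
    {"grip": 1, "offset": [20, -1, -12], "spin": 0},
    {"grip": 1, "offset": [20, -1, -12], "spin": 0},
    {"grip": 1, "offset": [20, -1, -12], "spin": 0},
    {"grip": 1, "offset": [20, -1, -12], "spin": 0},
    {"grip": 1, "offset": [20, -1, -12], "spin": 0},
  ],
)

```text
time_s: 5.15
tcp_pos: [0.7004, -0.409, 0.474]
ee_rot: [[0.901, -0.424, 0.09], [-0.419, -0.905, -0.072], [0.112, 0.027, -0.993]]
wrist_force: [-0.8, 0.5, 0.9]
gripper_width: 0.998
gripper_force: 0.0
```

Run:
```python
from h import *
st()
```

```text
t 5.15 J [ -18.    46.8   80.7    2.6 -117.6   84.3] p [ 0.7004 -0.409   0.474 ] F [-0.8  0.5  0.9] M [0.22 0.21 0.04] g 0.998 0.0
[[0.901, -0.424, 0.09], [-0.419, -0.905, -0.072], [0.112, 0.027, -0.993]]
```

Request:
apply_moves(
  plan=[
    {"grip": 1, "offset": [-1, -4.8, 0], "spin": 0},
    {"grip": 1, "offset": [-2, -9.6, 0], "spin": 0},
    {"grip": 1, "offset": [-3, -14.4, 0], "spin": 0},
    {"grip": 1, "offset": [-4, -19.2, 0], "spin": 0},
    {"grip": 1, "offset": [-4.5, -24, 0], "spin": 0},
  ],
)

```text
time_s: 5.65
tcp_pos: [0.7609, -0.1714, 0.4641]
ee_rot: [[0.901, -0.424, 0.092], [-0.419, -0.905, -0.072], [0.113, 0.026, -0.993]]
wrist_force: [0.5, 0.6, 0.8]
gripper_width: 0.998
gripper_force: 0.0
```

Request:
apply_moves(
  plan=[
    {"grip": 1, "offset": [19, -4.5, -10], "spin": 0},
    {"grip": 1, "offset": [19, -4.5, -10], "spin": 0},
    {"grip": 1, "offset": [19, -4.5, -10], "spin": 0},
    {"grip": 1, "offset": [19, -4.5, -10], "spin": 0},
    {"grip": 1, "offset": [19, -4.5, -10], "spin": 0},
  ],
)

```text
time_s: 6.15
tcp_pos: [0.8021, -0.1783, 0.4737]
ee_rot: [[0.897, -0.424, 0.126], [-0.417, -0.905, -0.082], [0.149, 0.021, -0.989]]
wrist_force: [-0.3, 0.8, 0.5]
gripper_width: 1.0
gripper_force: 0.0
```

Request:
apply_moves(
  plan=[
    {"grip": 1, "offset": [19, -4.5, -10], "spin": 0},
    {"grip": 1, "offset": [19, -4.5, -10], "spin": 0},
    {"grip": 1, "offset": [19, -4.5, -10], "spin": 0},
    {"grip": 1, "offset": [19, -4.5, -10], "spin": 0},
    {"grip": 1, "offset": [19, -4.5, -10], "spin": 0},
  ],
)

```text
time_s: 6.65
tcp_pos: [0.818, -0.1773, 0.4696]
ee_rot: [[0.892, -0.423, 0.158], [-0.413, -0.906, -0.092], [0.182, 0.017, -0.983]]
wrist_force: [-0.8, 0.2, -0.6]
gripper_width: 0.998
gripper_force: 0.0
```

Run:
```python
from h import *
st()
```

```text
t 6.65 J [   0.8   48.    80.7    5.9 -113.5   67.1] p [ 0.818  -0.1773  0.4696] F [-0.8  0.2 -0.6] M [ 0.21  0.31 -0.02] g 0.998 0.0
[[0.892, -0.423, 0.158], [-0.413, -0.906, -0.092], [0.182, 0.017, -0.983]]
```

Request:
apply_moves(
  plan=[
    {"grip": 1, "offset": [19, -4.5, -7], "spin": 0},
    {"grip": 1, "offset": [19, -4.5, -7], "spin": 0},
    {"grip": 1, "offset": [19, -4.5, -7], "spin": 0},
    {"grip": 1, "offset": [19, -4.5, -7], "spin": 0},
    {"grip": 1, "offset": [19, -4.5, -7], "spin": 0},
  ],
)

```text
time_s: 7.15
tcp_pos: [0.8407, -0.1796, 0.4569]
ee_rot: [[0.886, -0.422, 0.192], [-0.41, -0.907, -0.102], [0.217, 0.012, -0.976]]
wrist_force: [0.0, 0.3, -0.3]
gripper_width: 1.0
gripper_force: 0.0
```

Request:
apply_moves(
  plan=[
    {"grip": 1, "offset": [40, -9, -14], "spin": 0},
    {"grip": 1, "offset": [40, -9, -14], "spin": 0},
    {"grip": 1, "offset": [40, -9, -14], "spin": 0},
    {"grip": 1, "offset": [40, -9, -14], "spin": 0},
    {"grip": 1, "offset": [40, -9, -14], "spin": 0},
  ],
)

```text
time_s: 7.65
tcp_pos: [0.8624, -0.1829, 0.446]
ee_rot: [[0.878, -0.421, 0.227], [-0.405, -0.907, -0.112], [0.253, 0.006, -0.967]]
wrist_force: [-0.0, -0.4, 0.3]
gripper_width: 0.999
gripper_force: 0.0
```

Request:
apply_moves(
  plan=[
    {"grip": 1, "offset": [19, -4.5, -3], "spin": 0},
    {"grip": 1, "offset": [19, -4.5, -3], "spin": 0},
    {"grip": 1, "offset": [19, -4.5, -3], "spin": 0},
    {"grip": 1, "offset": [19, -4.5, -3], "spin": 0},
    {"grip": 1, "offset": [19, -4.5, -3], "spin": 0},
  ],
)

```text
time_s: 8.15
tcp_pos: [0.8911, -0.1877, 0.4252]
ee_rot: [[0.869, -0.419, 0.263], [-0.401, -0.908, -0.122], [0.29, 0.001, -0.957]]
wrist_force: [-0.3, 0.4, 0.3]
gripper_width: 1.004
gripper_force: 0.0
```

Run:
```python
from h import *
st()
```

```text
t 8.15 J [   0.7   52.1   80.6    7.4 -103.1   67.2] p [ 0.8911 -0.1877  0.4252] F [-0.3  0.4  0.3] M [0.22 0.55 0.01] g 1.004 0.0
[[0.869, -0.419, 0.263], [-0.401, -0.908, -0.122], [0.29, 0.001, -0.957]]
```

Request:
apply_moves(
  plan=[
    {"grip": 1, "offset": [19, -4.5, -9], "spin": 0},
    {"grip": 1, "offset": [19, -4.5, -9], "spin": 0},
    {"grip": 1, "offset": [19, -4.5, -9], "spin": 0},
    {"grip": 1, "offset": [19, -4.5, -9], "spin": 0},
    {"grip": 1, "offset": [19, -4.5, -9], "spin": 0},
  ],
)

```text
time_s: 8.65
tcp_pos: [0.8926, -0.1839, 0.4461]
ee_rot: [[0.857, -0.417, 0.301], [-0.396, -0.909, -0.132], [0.329, -0.006, -0.944]]
wrist_force: [0.3, -0.1, 0.2]
gripper_width: 1.001
gripper_force: 0.0
```

Request:
apply_moves(
  plan=[
    {"grip": 1, "offset": [19, -4.5, -7], "spin": 0},
    {"grip": 1, "offset": [19, -4.5, -7], "spin": 0},
    {"grip": 1, "offset": [19, -4.5, -7], "spin": 0},
    {"grip": 1, "offset": [19, -4.5, -7], "spin": 0},
    {"grip": 1, "offset": [19, -4.5, -7], "spin": 0},
  ],
)

```text
time_s: 9.15
tcp_pos: [0.9, -0.1823, 0.4565]
ee_rot: [[0.845, -0.415, 0.336], [-0.391, -0.91, -0.141], [0.364, -0.012, -0.931]]
wrist_force: [-0.2, -0.3, 0.6]
gripper_width: 0.999
gripper_force: 0.0
```

Request:
apply_moves(
  plan=[
    {"grip": 1, "offset": [19, -4.5, -7], "spin": 0},
    {"grip": 1, "offset": [19, -4.5, -7], "spin": 0},
    {"grip": 1, "offset": [19, -4.5, -7], "spin": 0},
    {"grip": 1, "offset": [19, -4.5, -7], "spin": 0},
    {"grip": 1, "offset": [19, -4.5, -7], "spin": 0},
  ],
)

```text
time_s: 9.65
tcp_pos: [0.9044, -0.1801, 0.4722]
ee_rot: [[0.831, -0.413, 0.372], [-0.385, -0.911, -0.151], [0.401, -0.018, -0.916]]
wrist_force: [0.0, -0.8, -0.4]
gripper_width: 0.999
gripper_force: 0.0
```

Run:
```python
from h import *
st()
```

```text
t 9.65 J [  1.8  50.   80.6   9.5 -98.6  66.8] p [ 0.9044 -0.1801  0.4722] F [ 0.  -0.8 -0.4] M [0.32 0.79 0.03] g 0.999 0.0
[[0.831, -0.413, 0.372], [-0.385, -0.911, -0.151], [0.401, -0.018, -0.916]]
```

Request:
apply_moves(
  plan=[
    {"grip": 1, "offset": [19, -4, -5], "spin": 0},
    {"grip": 1, "offset": [19, -4, -5], "spin": 0},
    {"grip": 1, "offset": [19, -4, -5], "spin": 0},
    {"grip": 1, "offset": [19, -4, -5], "spin": 0},
    {"grip": 1, "offset": [19, -4, -5], "spin": 0},
  ],
)

```text
time_s: 10.15
tcp_pos: [0.9136, -0.1831, 0.4803]
ee_rot: [[0.816, -0.41, 0.408], [-0.379, -0.912, -0.16], [0.437, -0.024, -0.899]]
wrist_force: [-0.4, 0.2, -0.1]
gripper_width: 1.0
gripper_force: 0.0
```

Request:
apply_moves(
  plan=[
    {"grip": 1, "offset": [19, -4, -5], "spin": 0},
    {"grip": 1, "offset": [19, -4, -5], "spin": 0},
    {"grip": 1, "offset": [19, -4, -5], "spin": 0},
    {"grip": 1, "offset": [19, -4, -5], "spin": 0},
    {"grip": 1, "offset": [19, -4, -5], "spin": 0},
  ],
)

```text
time_s: 10.65
tcp_pos: [0.9196, -0.1847, 0.4933]
ee_rot: [[0.798, -0.407, 0.443], [-0.372, -0.913, -0.169], [0.473, -0.03, -0.88]]
wrist_force: [0.4, -0.0, 0.1]
gripper_width: 1.0
gripper_force: 0.0
```

Request:
apply_moves(
  plan=[
    {"grip": 1, "offset": [19, -4, -5], "spin": 0},
    {"grip": 1, "offset": [19, -4, -5], "spin": 0},
    {"grip": 1, "offset": [19, -4, -5], "spin": 0},
    {"grip": 1, "offset": [19, -4, -5], "spin": 0},
  ],
)

```text
time_s: 11.05
tcp_pos: [0.9234, -0.1854, 0.5096]
ee_rot: [[0.78, -0.404, 0.478], [-0.365, -0.914, -0.178], [0.509, -0.036, -0.86]]
wrist_force: [-0.5, -0.7, -0.3]
gripper_width: 1.0
gripper_force: 0.0
```

Run:
```python
from h import *
st()
a=np.array([-.4685,.174,.866]); top=np.array([.5205,.088,.150])
print(to(top+.12*a), to([.45,.05,.45]))
```

```text
t 11.05 J [  2.   48.8  80.6  11.2 -93.   67. ] p [ 0.9234 -0.1854  0.5096] F [-0.5 -0.7 -0.3] M [0.36 1.02 0.04] g 1.0 0.0
[[0.78, -0.404, 0.478], [-0.365, -0.914, -0.178], [0.509, -0.036, -0.86]]
[-59.55  -7.4   -5.2 ] [-48.53  -2.15 -21.7 ]
```

Run:
```python
from h import *
P=np.vstack([pts(dict(np.load(f"pics/{n}0.npz")),np.ones((400,640),bool)) for n in("top","scene")])
P=P[(P[:,0]>.2)&(P[:,0]<.75)&(P[:,1]>.18)&(P[:,1]<.8)&(P[:,2]>.2)&(P[:,2]<.9)]
a=np.array([-.4685,.174,.866])
for d in(.025,.148):
    t=np.array([.534,.083,.126])+d*a; w=t+.3*a
    for nm,A,B in(("tool",t,w),("fore",w,np.array([.05,.05,.7]))):
        s=np.clip((P-A)@(B-A)/((B-A)@(B-A)),0,1); D=np.linalg.norm(P-A-s[:,None]*(B-A),axis=1); i=np.argsort(D)[20]; print(d,nm,D[i].round(3),P[i].round(3))
```

```text
0.025 tool 0.243 [0.557 0.251 0.533]
0.025 fore 0.243 [0.557 0.251 0.533]
0.148 tool 0.238 [0.554 0.257 0.532]
0.148 fore 0.25 [0.551 0.263 0.529]
```

Request:
apply_moves(
  plan=[
    {"grip": 1, "offset": [-4.8, -0.6, -0.4], "spin": 0},
    {"grip": 1, "offset": [-9.6, -1.2, -0.8], "spin": 0},
    {"grip": 1, "offset": [-14.4, -1.8, -1.2], "spin": 0},
    {"grip": 1, "offset": [-19.2, -2.4, -1.6], "spin": 0},
    {"grip": 1, "offset": [-24, -3, -2], "spin": 0},
  ],
)

```text
time_s: 11.55
tcp_pos: [0.7964, -0.1025, 0.4386]
ee_rot: [[0.779, -0.405, 0.479], [-0.365, -0.914, -0.178], [0.509, -0.036, -0.86]]
wrist_force: [1.2, 1.2, 0.8]
gripper_width: 1.004
gripper_force: 0.0
```

Request:
apply_moves(
  plan=[
    {"grip": 1, "offset": [-4, -0.5, -0.3], "spin": 0},
    {"grip": 1, "offset": [-8, -1, -0.7], "spin": 0},
    {"grip": 1, "offset": [-12, -1.5, -1.1], "spin": 0},
    {"grip": 1, "offset": [-16, -2, -1.4], "spin": 0},
    {"grip": 1, "offset": [-20, -2.5, -1.8], "spin": 0},
  ],
)

```text
time_s: 12.05
tcp_pos: [0.6419, -0.0032, 0.3533]
ee_rot: [[0.78, -0.404, 0.478], [-0.365, -0.914, -0.177], [0.509, -0.036, -0.86]]
wrist_force: [0.5, 0.4, -0.1]
gripper_width: 0.995
gripper_force: 0.0
```

Run:
```python
from h import *
st()
a=np.array([-.4685,.174,.866]); top=np.array([.5205,.088,.150])
print(to(top+.12*a))
```

```text
t 12.05 J [ 22.7   5.7 -17.7  28.5 -46.8  26.8] p [ 0.6419 -0.0032  0.3533] F [ 0.5  0.4 -0.1] M [0.43 0.97 0.  ] g 0.995 0.0
[[0.78, -0.404, 0.478], [-0.365, -0.914, -0.177], [0.509, -0.036, -0.86]]
[-23.    -2.7   -1.93]
```

Request:
apply_moves(
  plan=[
    {"grip": 1, "offset": [-4, -0.5, -0.3], "spin": 0.1},
    {"grip": 1, "offset": [-8, -1, -0.7], "spin": 0.2},
    {"grip": 1, "offset": [-12, -1.5, -1.1], "spin": 0.3},
    {"grip": 1, "offset": [-16, -2, -1.4], "spin": 0.4},
    {"grip": 1, "offset": [-20, -2.5, -1.8], "spin": 0.5},
  ],
)

```text
time_s: 12.55
tcp_pos: [0.488, 0.0954, 0.2683]
ee_rot: [[0.488, -0.73, 0.478], [-0.761, -0.624, -0.177], [0.428, -0.278, -0.86]]
wrist_force: [1.0, 0.9, 0.0]
gripper_width: 0.999
gripper_force: 0.0
```

Run:
```python
from h import *
st()
a=np.array([-.4685,.174,.866]); top=np.array([.5205,.088,.150])
print(to(top+.12*a))
```

```text
t 12.55 J [ 43.3  -4.6 -43.5  41.  -44.2 -34.9] p [0.488  0.0954 0.2683] F [1.  0.9 0. ] M [0.57 0.96 0.  ] g 0.999 0.0
[[0.488, -0.73, 0.478], [-0.761, -0.624, -0.177], [0.428, -0.278, -0.86]]
[-2.8   1.28 -0.14]
```

Request:
apply_moves(
  plan=[
    {"grip": 1, "offset": [-1, 0.5, 0], "spin": 0.145},
    {"grip": 1, "offset": [-2, 1, 0], "spin": 0.29},
    {"grip": 1, "offset": [-2.8, 1.3, 0], "spin": 0.435},
    {"grip": 1, "offset": [-2.8, 1.3, 0], "spin": 0.58},
    {"grip": 1, "offset": [-2.8, 1.3, 0], "spin": 0.725},
  ],
)

```text
time_s: 13.05
tcp_pos: [0.4659, 0.1084, 0.2533]
ee_rot: [[-0.12, -0.87, 0.478], [-0.983, 0.038, -0.177], [0.136, -0.491, -0.86]]
wrist_force: [-0.7, -0.1, 0.9]
gripper_width: 0.998
gripper_force: 0.0
```

Request:
apply_moves(
  plan=[
    {"grip": 1, "offset": [0, 0, 0], "spin": 0.145},
    {"grip": 1, "offset": [0, 0, 0], "spin": 0.29},
    {"grip": 1, "offset": [0, 0, 0], "spin": 0.435},
    {"grip": 1, "offset": [0, 0, 0], "spin": 0.58},
    {"grip": 1, "offset": [0, 0, 0], "spin": 0.725},
  ],
)

```text
time_s: 13.55
tcp_pos: [0.4661, 0.1082, 0.2534]
ee_rot: [[-0.667, -0.571, 0.478], [-0.71, 0.681, -0.177], [-0.225, -0.458, -0.86]]
wrist_force: [-0.4, 0.6, -0.2]
gripper_width: 0.999
gripper_force: 0.0
```

Request:
apply_moves(
  plan=[
    {"grip": 1, "offset": [0, 0, 0], "spin": 0.12},
    {"grip": 1, "offset": [0, 0, 0], "spin": 0.23},
    {"grip": 1, "offset": [0, 0, 0], "spin": 0.23},
    {"grip": 1, "offset": [0, 0, 0], "spin": 0.23},
  ],
)

```text
time_s: 13.95
tcp_pos: [0.4662, 0.1082, 0.2532]
ee_rot: [[-0.777, -0.411, 0.478], [-0.543, 0.821, -0.177], [-0.319, -0.397, -0.86]]
wrist_force: [-0.8, -0.8, -0.7]
gripper_width: 0.998
gripper_force: 0.0
```

Run:
```python
from h import *
from station import r
st()
a=np.array([-.4685,.174,.866]); top=np.array([.5205,.088,.150])
print(to(top+.12*a))
for n in("wrist","top","scene"):
    c=r.capture(n); np.savez(f"pics/{n}1.npz",**c); cv2.imwrite(f"pics/{n}1.png",c["img"])
    q=c["mtx"]@(c["R"]@top+c["t"].ravel()); print(n,"predicted lid top px",(q[:2]/q[2]).round(1))
```

```text
t 13.95 J [  46.9   -5.3  -46.7   42.4  -44.2 -136. ] p [0.4662 0.1082 0.2532] F [-0.8 -0.8 -0.7] M [ 0.47  0.82 -0.01] g 0.998 0.0
[[-0.777, -0.411, 0.478], [-0.543, 0.821, -0.177], [-0.319, -0.397, -0.86]]
[ 0.09  0.11 -0.16]
wrist predicted lid top px [324.  194.1]
top predicted lid top px [303.2 213.5]
scene predicted lid top px [306.8 191. ]
```

View pics/wrist1.png

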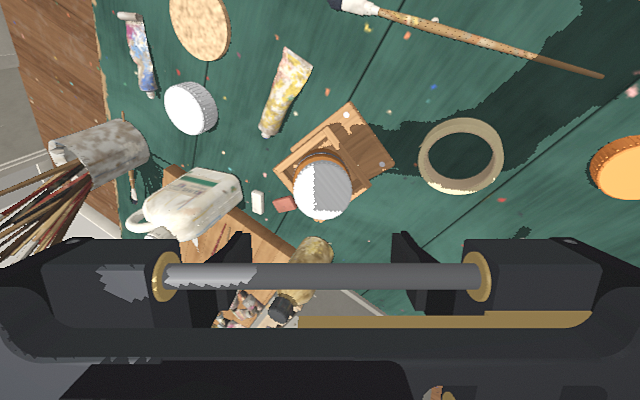

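The wrist view shows the lid's top face near (322, 190), half in shadow and midway between the fingers at about 240 and 405 px. The prediction was (324, 194). I'll measure it precisely.

Run:
```python
from h import *
c=dict(np.load("pics/wrist1.npz")); g=cv2.cvtColor(c["img"],cv2.COLOR_BGR2HSV)
m=np.zeros(g.shape[:2],np.uint8); m[145:230,280:365]=(g[145:230,280:365,1]<45)&(g[145:230,280:365,2]>110)
m=cv2.morphologyEx(m,cv2.MORPH_CLOSE,np.ones((3,3))); k=max(cv2.findContours(m,0,1)[0],key=cv2.contourArea)
print("lid blob",cv2.boundingRect(k),cv2.fitEllipse(cv2.convexHull(k)))
P=pts(c,m>0); P=P[(P[:,2]>.10)&(np.linalg.norm(P[:,:2]-[.52,.09],axis=1)<.06)]
a=np.array([-.4685,.174,.866]); h=P@a; hi=np.percentile(h,97); print("h pct",np.percentile(h,[2,20,50,80,98]).round(4), "expected top",(np.array([.5205,.088,.15])@a).round(4))
Q=P[abs(h-np.median(h))<.006]
for i in range(4):
    ce=Q.mean(0); w,V=np.linalg.eigh(np.cov((Q-ce).T)); n=V[:,0]*np.sign(V[2,0]); Q=P[abs((P-ce)@n)<.0025]
print("plane n",n.round(3),len(Q),"mean",ce.round(4),"sd",np.sqrt(w).round(4))
# circle in plane
e1,e2=V[:,1],V[:,2]; uv=np.stack([(Q-ce)@e1,(Q-ce)@e2],1).astype(np.float32)*1000
(cc,rr)=cv2.minEnclosingCircle(uv); print("circle centre",(ce+e1*cc[0]/1000+e2*cc[1]/1000).round(4),"r mm",rr)
cv2.imwrite("pics/crop2.png",cv2.resize(np.hstack([c["img"][140:235,270:370],cv2.cvtColor(m[140:235,270:370]*255,8)]),None,fx=3.8,fy=3.8,interpolation=0))
```

```text
lid blob (291, 160, 62, 63) ((322.1138000488281, 190.57904052734375), (59.78753662109375, 60.70058822631836), 12.21297836303711)
h pct [-0.1149 -0.0989 -0.0982 -0.0975 -0.0967] expected top -0.0986
plane n [-0.468  0.181  0.865] 2556 mean [0.5186 0.0853 0.1501] sd [0.0007 0.0152 0.0154]
circle centre [0.5194 0.0859 0.1504] r mm 31.067489624023438
```

View pics/crop2.png

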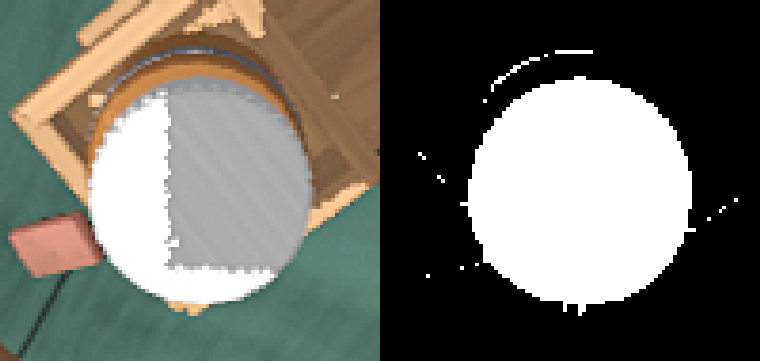

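The lid is found cleanly: its plane normal is (-0.468, 0.181, 0.865), matching the tool axis to under 1°, its radius is 31.1 mm and its top centre is (0.519, 0.0856, 0.150).

Run:
```python
from h import *
a=np.array([-.472,.179,.863]); print(to(np.array([.519,.0856,.1502])-.003*a))
```

```text
[ 0.41  0.06 12.07]
```

Request:
apply_moves(
  plan=[
    {"grip": 1, "offset": [0.2, 0, 3], "spin": 0},
    {"grip": 1, "offset": [0.4, 0.1, 6], "spin": 0},
    {"grip": 1, "offset": [0.4, 0.1, 9], "spin": 0},
    {"grip": 1, "offset": [0.4, 0.1, 11], "spin": 0},
    {"grip": 1, "offset": [0.4, 0.1, 12], "spin": 0},
  ],
)

```text
time_s: 14.6
tcp_pos: [0.5197, 0.0846, 0.1458]
ee_rot: [[-0.779, -0.41, 0.474], [-0.542, 0.821, -0.179], [-0.316, -0.397, -0.862]]
wrist_force: [-0.1, 0.0, -0.4]
gripper_width: 1.004
gripper_force: 0.0
```

Request:
apply_moves(
  plan=[
    {"grip": 0.6, "offset": [0, 0, 0], "spin": 0},
    {"grip": 0.4, "offset": [0, 0, 0], "spin": 0},
    {"grip": 0, "offset": [0, 0, 0], "spin": 0},
    {"grip": 0, "offset": [0, 0, 0], "spin": 0},
    {"grip": 0, "offset": [0, 0, 0], "spin": 0},
  ],
)

```text
time_s: 15.1
tcp_pos: [0.52, 0.0863, 0.1488]
ee_rot: [[-0.777, -0.409, 0.479], [-0.542, 0.822, -0.177], [-0.321, -0.397, -0.86]]
wrist_force: [0.7, -0.2, 0.0]
gripper_width: 0.633
gripper_force: 0.0
```

Run:
```python
from h import *
st(); print(to([.5204,.0851,.1476]))
```

```text
t 15.1 J [  26.4    6.1  -56.3   76.7  -22.4 -157. ] p [0.52   0.0863 0.1488] F [ 0.7 -0.2  0. ] M [ 0.47  0.9  -0.01] g 0.633 0.0
[[-0.777, -0.409, 0.479], [-0.542, 0.822, -0.177], [-0.321, -0.397, -0.86]]
[ 0.08 -0.06  0.14]
```

Request:
apply_moves(
  plan=[
    {"grip": 0.5, "offset": [0, 0, 0], "spin": 0},
  ],
)

```text
time_s: 15.2
tcp_pos: [0.52, 0.0861, 0.1485]
ee_rot: [[-0.777, -0.409, 0.478], [-0.542, 0.822, -0.177], [-0.321, -0.397, -0.86]]
wrist_force: [0.6, -0.4, 0.3]
gripper_width: 0.549
gripper_force: 0.0
```

Run:
```python
from h import *
from station import r
st()
c=r.capture("wrist"); d=r.capture("scene")
cv2.imwrite("pics/g1.png",np.hstack([c["img"][100:400,120:520],cv2.resize(d["img"][140:240,250:383],(400,300),interpolation=2)]))
```

```text
t 15.2 J [  26.4    6.2  -56.3   76.7  -22.4 -157. ] p [0.52   0.0861 0.1485] F [ 0.6 -0.4  0.3] M [ 0.45  0.84 -0.01] g 0.549 0.0
[[-0.777, -0.409, 0.478], [-0.542, 0.822, -0.177], [-0.321, -0.397, -0.86]]
```

View pics/g1.png

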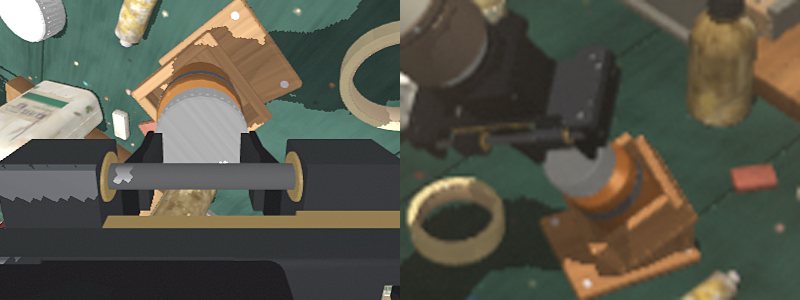

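The fingers straddle the lid's sides, about 160 and 248 px in the wrist crop, and are nearly touching. I'll keep closing.

Request:
apply_moves(
  plan=[
    {"grip": 0, "offset": [0, 0, 0], "spin": 0},
    {"grip": 0, "offset": [0, 0, 0], "spin": 0},
    {"grip": 0, "offset": [0, 0, 0], "spin": 0},
  ],
)

```text
time_s: 15.6
tcp_pos: [0.52, 0.0855, 0.148]
ee_rot: [[-0.778, -0.409, 0.477], [-0.541, 0.822, -0.178], [-0.32, -0.397, -0.86]]
wrist_force: [-0.4, 0.4, -0.1]
gripper_width: 0.311
gripper_force: 0.0
```

Run:
```python
from h import *
from station import r
st()
c=r.capture("wrist"); d=r.capture("scene"); np.savez("pics/w2.npz",**c)
cv2.imwrite("pics/g2.png",np.hstack([c["img"][100:400,120:520],cv2.resize(d["img"][140:240,250:383],(400,300),interpolation=2)]))
```

```text
t 15.6 J [  26.3    6.2  -56.3   76.7  -22.4 -157. ] p [0.52   0.0855 0.148 ] F [-0.4  0.4 -0.1] M [ 0.45  0.88 -0.01] g 0.311 0.0
[[-0.778, -0.409, 0.477], [-0.541, 0.822, -0.178], [-0.32, -0.397, -0.86]]
```

View pics/g2.png

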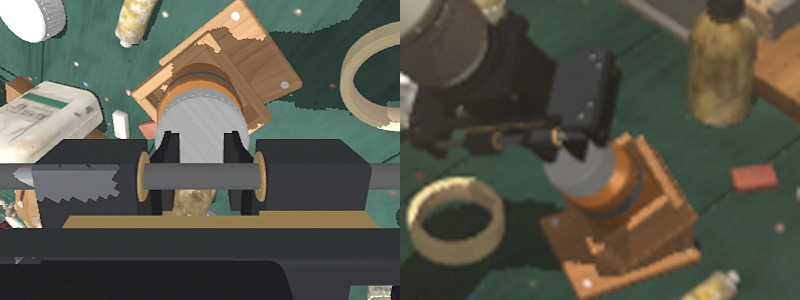

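Run:
```python
from h import *
from station import r
s=r.sense(); p,R=s["tcp_pos"],s["ee_rot"]
c=dict(np.load("pics/w2.npz")); d=r.capture("scene"); t=r.capture("top")
for n,k in(("wrist",c),("scene",d),("top",t)):
    for nm,X in(("tcp",p),("tip",p+.022*R[:,2]),("lidtop",np.array([.519,.0856,.1502]))):
        q=k["mtx"]@(k["R"]@X+k["t"].ravel()); print(n,nm,(q[:2]/q[2]).round(1))
    g=cv2.cvtColor(k["img"],cv2.COLOR_BGR2HSV); P=pts(k,(g[...,2]<70)); L=(P-p)@R*1000
    i=(abs(L[:,0])<60)&(abs(L[:,1])<45)&(L[:,2]>-60)&(L[:,2]<40); L=L[i]
    print(len(L),"tool-frame mm pct2/50/98",np.percentile(L,[2,50,98],axis=0).round(0).tolist() if len(L) else "")
    for z in range(-60,40,10):
        q=L[(L[:,2]>=z)&(L[:,2]<z+10)]
        if len(q)>5: print("  z",z,len(q),"x",np.percentile(q[:,0],[5,95]).round(0),"y",np.percentile(q[:,1],[5,95]).round(0))
# lid white face now
g=cv2.cvtColor(c["img"],cv2.COLOR_BGR2HSV); m=(g[...,1]<45)&(g[...,2]>110); P=pts(c,m); L=(P-p)@R*1000
L=L[(np.abs(L)<45).all(1)]; print("lid in tool frame",len(L),np.percentile(L,[2,50,98],axis=0).round(1).tolist())
```

```text
wrist tcp [322.5 241. ]
wrist tip [322.3 228.8]
wrist lidtop [321.9 242.5]
1827 tool-frame mm pct2/50/98 [[-9.0, -24.0, -59.0], [10.0, 13.0, -40.0], [12.0, 22.0, -12.0]]
  z -60 517 x [-9.  1.] y [-19.  18.]
  z -50 400 x [ 9. 12.] y [-25.  23.]
  z -40 369 x [ 4. 11.] y [-23.  21.]
  z -30 307 x [ 1. 11.] y [-22.  20.]
  z -20 219 x [-0. 11.] y [-22.  20.]
  z -10 15 x [ 4. 11.] y [-20.  20.]
scene tcp [307.4 192.1]
scene tip [311.3 195.5]
scene lidtop [307.  191.7]
75 tool-frame mm pct2/50/98 [[-8.0, -23.0, -48.0], [7.0, -18.0, -24.0], [11.0, 18.0, -4.0]]
  z -50 7 x [ 6. 10.] y [-24. -18.]
  z -40 20 x [ 0. 11.] y [-22.  16.]
  z -30 20 x [-4. 10.] y [-21.  15.]
  z -20 24 x [-9. 10.] y [-20.  13.]
top tcp [304.3 213.8]
top tip [306.2 209.8]
top lidtop [304.3 214.2]
14 tool-frame mm pct2/50/98 [[-12.0, -16.0, -59.0], [-11.0, 14.0, -51.0], [4.0, 21.0, -13.0]]
  z -60 7 x [-12. -10.] y [13. 20.]
lid in tool frame 4655 [[-12.8, -28.2, -3.9], [13.1, -0.3, -2.4], [30.3, 27.0, 17.4]]
```

Run:
```python
from h import *
c=dict(np.load("pics/wrist1.npz"))
p=np.array([.4662,.1082,.2532]);R=np.array([[-0.777,-0.411,0.478],[-0.543,0.821,-0.177],[-0.319,-0.397,-0.86]])
g=cv2.cvtColor(c["img"],cv2.COLOR_BGR2HSV); P=pts(c,g[...,2]<70); L=(P-p)@R*1000
L=L[(abs(L[:,0])<60)&(abs(L[:,1])<75)&(L[:,2]>-80)&(L[:,2]<40)]
for z in range(-80,40,10):
    q=L[(L[:,2]>=z)&(L[:,2]<z+10)]
    if len(q)>3: print(z,len(q),"x",np.percentile(q[:,0],[5,95]).round(0),"y",np.percentile(q[:,1],[1,99]).round(0),"inner",np.percentile(abs(q[:,1]),[1,5,50]).round(0))
for nm in("w2","wrist1"):
    c=dict(np.load(f"pics/{nm}.npz")); 
    for v in (232,240,250,262): print(nm,v,[(u,float(c["depth"][v,u].round(3)),int(c["img"][v,u].max())) for u in (236,246,282,288,292,322,352,358,400,410)])
```

```text
-80 848 x [-4. 14.] y [-51.  49.] inner [47. 47. 49.]
-70 593 x [-9.  6.] y [-50.  48.] inner [47. 47. 49.]
-60 710 x [-9.  1.] y [-50.  48.] inner [43. 43. 45.]
-50 479 x [-7. 12.] y [-56.  54.] inner [43. 43. 49.]
-40 501 x [ 4. 11.] y [-54.  52.] inner [43. 43. 46.]
-30 452 x [-1. 11.] y [-53.  51.] inner [43. 43. 45.]
-20 438 x [-6. 11.] y [-53.  51.] inner [42. 43. 44.]
-10 17 x [-5. 11.] y [-50.  48.] inner [43. 43. 43.]
w2 232 [(236, 0.45899999141693115, 248), (246, 0.45399999618530273, 165), (282, 0.1809999942779541, 178), (288, 0.17000000178813934, 32), (292, 0.1809999942779541, 193), (322, 0.18199999630451202, 174), (352, 0.17100000381469727, 15), (358, 0.1720000058412552, 124), (400, 0.34200000762939453, 125), (410, 0.335999995470047, 129)]
w2 240 [(236, 0.09300000220537186, 51), (246, 0.09300000220537186, 50), (282, 0.1589999943971634, 45), (288, 0.1599999964237213, 33), (292, 0.164000004529953, 48), (322, 0.18299999833106995, 176), (352, 0.16200000047683716, 43), (358, 0.1589999943971634, 33), (400, 0.09300000220537186, 52), (410, 0.09399999678134918, 54)]
w2 250 [(236, 
[... 1257 characters left out ...]
53, 47), (410, 0.1589999943971634, 34)]
wrist1 250 [(236, 0.1509999930858612, 46), (246, 0.16200000047683716, 44), (282, 0.5929999947547913, 130), (288, 0.5989999771118164, 120), (292, 0.6019999980926514, 114), (322, 0.5370000004768372, 156), (352, 0.5450000166893005, 118), (358, 0.5389999747276306, 116), (400, 0.15700000524520874, 45), (410, 0.15000000596046448, 45)]
wrist1 262 [(236, 0.1459999978542328, 47), (246, 0.16300000250339508, 45), (282, 0.609000027179718, 235), (288, 0.5230000019073486, 134), (292, 0.5120000243186951, 142), (322, 0.5249999761581421, 149), (352, 0.5640000104904175, 109), (358, 0.5569999814033508, 111), (400, 0.15800000727176666, 46), (410, 0.13899999856948853, 48)]
```

The pads closed on air, just above the lid's top face. Depth in both views puts the real fingertips about 29 mm further back than the reported TCP implies. I'll reopen, then advance about 30 mm more along the axis.

Request:
apply_moves(
  plan=[
    {"grip": 1, "offset": [0, 0, 0], "spin": 0},
    {"grip": 1, "offset": [0, 0, 0], "spin": 0},
    {"grip": 1, "offset": [0, 0, 0], "spin": 0},
    {"grip": 1, "offset": [0, 0, 0], "spin": 0},
    {"grip": 1, "offset": [0, 0, 0], "spin": 0},
  ],
)

```text
time_s: 16.3
tcp_pos: [0.52, 0.0856, 0.148]
ee_rot: [[-0.778, -0.409, 0.477], [-0.541, 0.822, -0.178], [-0.32, -0.397, -0.86]]
wrist_force: [0.3, -0.0, -0.7]
gripper_width: 0.498
gripper_force: 0.0
```

Request:
apply_moves(
  plan=[
    {"grip": 1, "offset": [0, 0.1, 0], "spin": 0},
    {"grip": 1, "offset": [0, 0.1, 0], "spin": 0},
    {"grip": 1, "offset": [0, 0.1, 0], "spin": 0},
    {"grip": 1, "offset": [0, 0.1, 0.5], "spin": 0},
    {"grip": 1, "offset": [0, 0.1, 1], "spin": 0},
  ],
)

```text
time_s: 16.8
tcp_pos: [0.5245, 0.0849, 0.1391]
ee_rot: [[-0.777, -0.409, 0.478], [-0.542, 0.822, -0.177], [-0.32, -0.397, -0.86]]
wrist_force: [-0.3, 0.6, -0.1]
gripper_width: 0.941
gripper_force: 0.0
```

Request:
apply_moves(
  plan=[
    {"grip": 1, "offset": [0, 0, 0.5], "spin": 0},
    {"grip": 1, "offset": [0, 0, 1], "spin": 0},
    {"grip": 1, "offset": [0, 0, 1.5], "spin": 0},
    {"grip": 1, "offset": [0, 0, 2], "spin": 0},
    {"grip": 1, "offset": [0, 0, 2], "spin": 0},
  ],
)

```text
time_s: 17.3
tcp_pos: [0.5339, 0.0805, 0.1213]
ee_rot: [[-0.778, -0.409, 0.477], [-0.541, 0.822, -0.178], [-0.319, -0.397, -0.861]]
wrist_force: [0.2, 0.9, 0.1]
gripper_width: 0.997
gripper_force: 0.0
```

Run:
```python
from h import *
from station import r
st(); s=r.sense(); p,R=s["tcp_pos"],s["ee_rot"]
c=r.capture("wrist"); np.savez("pics/w3.npz",**c)
L=(np.array([.519,.0856,.1502])-p)@R*1000; print("lid top in tool mm",L.round(1))
g=cv2.cvtColor(c["img"],cv2.COLOR_BGR2HSV); m=(g[...,1]<45)&(g[...,2]>110); Q=(pts(c,m)-p)@R*1000
Q=Q[(np.abs(Q)<[36,36,45]).all(1)]; T=Q[abs(Q[:,2]-np.percentile(Q[:,2],10))<3]; print("lid face tool frame",len(T),np.percentile(T,[2,50,98],axis=0).round(1).tolist())
```

```text
t 17.3 J [  17.8    9.6  -57.1   94.8  -18.4 -168. ] p [0.5339 0.0805 0.1213] F [0.2 0.9 0.1] M [ 0.41  0.88 -0.06] g 0.997 0.0
[[-0.778, -0.409, 0.477], [-0.541, 0.822, -0.178], [-0.319, -0.397, -0.861]]
lid top in tool mm [ -0.4  -1.1 -32.9]
lid face tool frame 5963 [[-27.7, -27.3, -34.3], [9.5, -1.0, -33.0], [28.4, 24.8, -31.5]]
```

Request:
apply_moves(
  plan=[
    {"grip": 0, "offset": [0, 0, 0], "spin": 0},
    {"grip": 0, "offset": [0, 0, 0], "spin": 0},
    {"grip": 0, "offset": [0, 0, 0], "spin": 0},
    {"grip": 0, "offset": [0, 0, 0], "spin": 0},
    {"grip": 0, "offset": [0, 0, 0], "spin": 0},
  ],
)

```text
time_s: 17.85
tcp_pos: [0.534, 0.0811, 0.1221]
ee_rot: [[-0.777, -0.409, 0.478], [-0.541, 0.822, -0.178], [-0.32, -0.397, -0.86]]
wrist_force: [-0.5, 0.5, 1.1]
gripper_width: 0.708
gripper_force: 30.0
```

Request:
apply_moves(
  plan=[
    {"grip": 0, "offset": [0, 0, 0], "spin": 0},
    {"grip": 0, "offset": [0, 0, 0], "spin": 0},
  ],
)

```text
time_s: 18.05
tcp_pos: [0.534, 0.0811, 0.1221]
ee_rot: [[-0.777, -0.409, 0.478], [-0.541, 0.822, -0.178], [-0.32, -0.397, -0.86]]
wrist_force: [-1.5, -0.3, 1.5]
gripper_width: 0.713
gripper_force: 30.0
```

Request:
apply_moves(
  plan=[
    {"grip": 0, "offset": [0, 0, 0], "spin": -0.145},
    {"grip": 0, "offset": [0, 0, 0], "spin": -0.29},
  ],
)

```text
time_s: 18.25
tcp_pos: [0.5345, 0.0787, 0.1227]
ee_rot: [[-0.631, -0.61, 0.478], [-0.751, 0.634, -0.182], [-0.192, -0.474, -0.859]]
wrist_force: [-1.5, -4.0, 2.7]
gripper_width: 0.715
gripper_force: 30.0
```

Run:
```python
from h import *
from station import r
st(); s=r.sense(); print("M in tool",(s["ee_rot"].T@s["moment"]).round(2),"F tool",(s["ee_rot"].T@s["wrist_force"]).round(1))
```

```text
t 18.25 J [  17.8    9.5  -57.1   94.6  -18.7 -151.3] p [0.5345 0.0787 0.1227] F [-1.5 -4.   2.7] M [-0.18  0.57 -1.72] g 0.715 30.0
[[-0.631, -0.61, 0.478], [-0.751, 0.634, -0.182], [-0.192, -0.474, -0.859]]
M in tool [0.01 1.29 1.29] F tool [ 3.5 -2.9 -2.3]
```

Request:
apply_moves(
  plan=[
    {"grip": 0, "offset": [0, 0, 0], "spin": -0.145},
  ],
)

```text
time_s: 18.35
tcp_pos: [0.5347, 0.0763, 0.1237]
ee_rot: [[-0.539, -0.692, 0.48], [-0.834, 0.519, -0.188], [-0.119, -0.501, -0.857]]
wrist_force: [-1.9, -9.9, 6.9]
gripper_width: 0.709
gripper_force: 30.0
```

```bash
cat >> h.py <<'E'
def mt():
    from station import r
    s=r.sense(); print("M tool",(s["ee_rot"].T@s["moment"]).round(2),"F tool",(s["ee_rot"].T@s["wrist_force"]).round(1),"j6",s["joints"][5].round(1),"p",s["tcp_pos"].round(4))
E
python3 -c "from h import *; mt()"
```

```text
M tool [1.36 2.5  1.17] F tool [ 8.4 -7.3 -5. ] j6 -143.0 p [0.5347 0.0763 0.1237]
```

Request:
apply_moves(
  plan=[
    {"grip": 0, "offset": [0, 0, 0], "spin": -0.145},
  ],
)

```text
time_s: 18.45
tcp_pos: [0.5352, 0.0765, 0.124]
ee_rot: [[-0.434, -0.762, 0.48], [-0.9, 0.395, -0.187], [-0.047, -0.513, -0.857]]
wrist_force: [0.4, -5.7, 5.7]
gripper_width: 0.705
gripper_force: 30.0
```

```bash
python3 -c "from h import *; mt()"
```

```text
M tool [0.65 1.66 1.46] F tool [ 4.7 -5.5 -3.7] j6 -134.7 p [0.5352 0.0765 0.124 ]
```

Request:
apply_moves(
  plan=[
    {"grip": 0, "offset": [0, 0, 0], "spin": -0.145},
  ],
)

```text
time_s: 18.55
tcp_pos: [0.5361, 0.0764, 0.1246]
ee_rot: [[-0.321, -0.816, 0.481], [-0.947, 0.262, -0.187], [0.027, -0.516, -0.856]]
wrist_force: [2.9, -7.2, 5.1]
gripper_width: 0.707
gripper_force: 30.0
```

```bash
python3 -c "from h import *; mt()"
```

```text
M tool [0.98 1.73 1.5 ] F tool [ 6.  -6.9 -1.6] j6 -126.4 p [0.5361 0.0764 0.1246]
```

Request:
apply_moves(
  plan=[
    {"grip": 0, "offset": [0, 0, 0], "spin": -0.145},
  ],
)

```text
time_s: 18.65
tcp_pos: [0.5368, 0.0768, 0.125]
ee_rot: [[-0.197, -0.854, 0.482], [-0.975, 0.12, -0.187], [0.102, -0.507, -0.856]]
wrist_force: [2.9, -4.2, 1.2]
gripper_width: 0.71
gripper_force: 30.0
```

```bash
python3 -c "from h import *; mt()"
```

```text
M tool [ 0.61  0.69 -0.11] F tool [ 3.6 -3.6  1.2] j6 -118.0 p [0.5368 0.0768 0.125 ]
```

Request:
apply_moves(
  plan=[
    {"grip": 0, "offset": [0, 0, 0], "spin": -0.145},
  ],
)

```text
time_s: 18.75
tcp_pos: [0.5355, 0.0796, 0.1237]
ee_rot: [[-0.062, -0.875, 0.48], [-0.983, -0.03, -0.181], [0.172, -0.483, -0.858]]
wrist_force: [-2.2, -0.6, 3.9]
gripper_width: 0.713
gripper_force: 30.0
```

```bash
python3 -c "
from h import *
from station import r
mt()
for n in('wrist','scene','top'):
    c=r.capture(n); np.savez(f'pics/{n}4.npz',**c)
    if n=='wrist': w=c
    if n=='top': t=c
a=w['img'][150:270,250:400]; cv2.imwrite('pics/v8.png',np.hstack([cv2.resize(a,(600,480),interpolation=2)]))
"
```

```text
M tool [-0.61 -0.26  0.03] F tool [ 1.4  0.1 -4.3] j6 -109.5 p [0.5355 0.0796 0.1237]
```

View pics/v8.png

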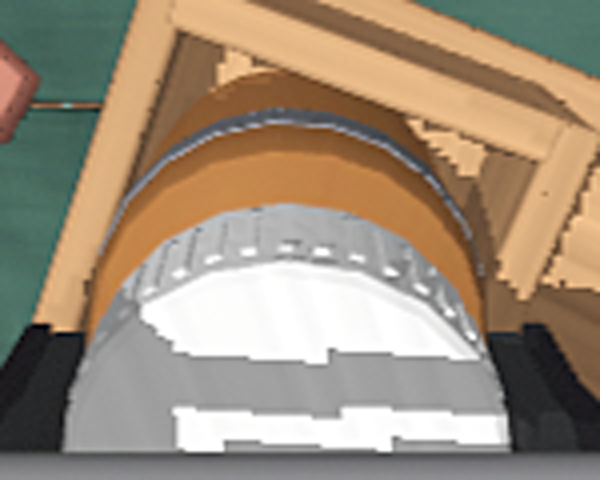

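The lid fills the space between the fingers and is still seated on the jar. Twist torque has dropped from about 1.4 N·m to 0, so it has broken loose after some slip. I'll go on turning.

Request:
apply_moves(
  plan=[
    {"grip": 0, "offset": [0, 0, 0], "spin": -0.14},
    {"grip": 0, "offset": [0, 0, 0], "spin": -0.28},
    {"grip": 0, "offset": [0, 0, 0], "spin": -0.42},
    {"grip": 0, "offset": [0, 0, 0], "spin": -0.56},
    {"grip": 0, "offset": [0, 0, 0], "spin": -0.7},
  ],
)

```text
time_s: 19.4
tcp_pos: [0.5349, 0.0804, 0.1225]
ee_rot: [[0.515, -0.711, 0.479], [-0.735, -0.654, -0.179], [0.44, -0.26, -0.86]]
wrist_force: [3.3, -2.3, 1.5]
gripper_width: 0.713
gripper_force: 30.0
```

```bash
python3 -c "from h import *; mt()"
```

```text
M tool [-0.28  0.24  0.21] F tool [ 4.1 -1.2  0.7] j6 -69.7 p [0.5349 0.0804 0.1225]
```

Request:
apply_moves(
  plan=[
    {"grip": 0, "offset": [0, 0, 0], "spin": -0.14},
    {"grip": 0, "offset": [0, 0, 0], "spin": -0.28},
    {"grip": 0, "offset": [0, 0, 0], "spin": -0.42},
    {"grip": 0, "offset": [0, 0, 0], "spin": -0.56},
    {"grip": 0, "offset": [0, 0, 0], "spin": -0.7},
  ],
)

```text
time_s: 19.9
tcp_pos: [0.5351, 0.0808, 0.1229]
ee_rot: [[0.852, -0.211, 0.479], [-0.14, -0.974, -0.179], [0.504, 0.085, -0.859]]
wrist_force: [1.7, -1.7, 2.3]
gripper_width: 0.711
gripper_force: 30.0
```

```bash
python3 -c "from h import *; mt()"
```

```text
M tool [-0.22 -0.16  0.05] F tool [ 2.8  1.5 -0.8] j6 -29.6 p [0.5351 0.0808 0.1229]
```

Request:
apply_moves(
  plan=[
    {"grip": 0, "offset": [0, 0, 0], "spin": -0.1},
    {"grip": 0, "offset": [0, 0, 0], "spin": -0.18},
    {"grip": 0, "offset": [0, 0, 0], "spin": -0.18},
  ],
)

```text
time_s: 20.2
tcp_pos: [0.5351, 0.081, 0.1229]
ee_rot: [[0.876, -0.058, 0.479], [0.032, -0.983, -0.178], [0.482, 0.171, -0.859]]
wrist_force: [3.3, -1.9, 3.2]
gripper_width: 0.71
gripper_force: 30.0
```

```bash
python3 -c "from h import *; mt()"
```

```text
M tool [-0.19  0.22  0.02] F tool [ 4.4  2.2 -0.9] j6 -19.5 p [0.5351 0.081  0.1229]
```

Request:
apply_moves(
  plan=[
    {"grip": 0, "offset": [0, 0, -0.2], "spin": 0},
    {"grip": 0, "offset": [0, 0, -0.4], "spin": 0},
    {"grip": 0, "offset": [0, 0, -0.4], "spin": 0},
  ],
)

```text
time_s: 20.5
tcp_pos: [0.533, 0.0818, 0.1261]
ee_rot: [[0.876, -0.059, 0.479], [0.031, -0.983, -0.178], [0.482, 0.171, -0.86]]
wrist_force: [4.6, -1.5, 2.0]
gripper_width: 0.713
gripper_force: 30.0
```

```bash
python3 -c "from h import *; mt()"
```

```text
M tool [-0.21  0.35 -0.02] F tool [4.9 1.6 0.7] j6 -18.0 p [0.533  0.0818 0.1261]
```

Request:
apply_moves(
  plan=[
    {"grip": 0, "offset": [0, 0, -1], "spin": 0},
    {"grip": 0, "offset": [0, 0, -2], "spin": 0},
    {"grip": 0, "offset": [0, 0, -3], "spin": 0},
    {"grip": 0, "offset": [0, 0, -4], "spin": 0},
    {"grip": 0, "offset": [0, 0, -5], "spin": 0},
  ],
)

```text
time_s: 21.0
tcp_pos: [0.5067, 0.091, 0.1671]
ee_rot: [[0.878, -0.056, 0.475], [0.033, -0.984, -0.177], [0.477, 0.171, -0.862]]
wrist_force: [-0.6, 0.5, 0.8]
gripper_width: 0.709
gripper_force: 30.0
```

Request:
apply_moves(
  plan=[
    {"grip": 0, "offset": [0, 0, -1.5], "spin": 0},
    {"grip": 0, "offset": [0, 0, -3], "spin": 0},
    {"grip": 0, "offset": [0, 0, -4.5], "spin": 0},
    {"grip": 0, "offset": [0, 0, -6], "spin": 0},
    {"grip": 0, "offset": [0, 0, -6], "spin": 0},
  ],
)

```text
time_s: 21.5
tcp_pos: [0.4791, 0.1028, 0.2205]
ee_rot: [[0.876, -0.055, 0.479], [0.034, -0.984, -0.174], [0.481, 0.168, -0.86]]
wrist_force: [-0.5, 0.0, -0.8]
gripper_width: 0.712
gripper_force: 30.0
```

Run:
```python
from h import *
from station import r
st(); mt(); s=r.sense(); p,R=s["tcp_pos"],s["ee_rot"]
c=r.capture("wrist"); d=r.capture("scene")
for k,n in((c,"wrist"),(d,"scene")):
    g=cv2.cvtColor(k["img"],cv2.COLOR_BGR2HSV); Q=(pts(k,(g[...,1]<45)&(g[...,2]>110))-p)@R*1000
    Q=Q[(np.abs(Q)<[40,40,60]).all(1)]; print(n,len(Q),np.percentile(Q,[2,50,98],axis=0).round(1).tolist() if len(Q) else "")
t=dict(np.load("pics/top0.npz")); 
# coaster: circle from top view at z=.01
g=cv2.cvtColor(t["img"],cv2.COLOR_BGR2HSV); m=np.zeros((400,640),np.uint8); b=g[195:255,385:450]; m[195:255,385:450]=(b[...,0]<30)&(b[...,1]>40)
k=max(cv2.findContours(m,0,1)[0],key=cv2.contourArea); e=cv2.fitEllipse(cv2.convexHull(k)); print(e,ray(t,*e[0],.01).round(4))
t=dict(np.load("pics/scene0.npz")); g=cv2.cvtColor(t["img"],cv2.COLOR_BGR2HSV); m=np.zeros((400,640),np.uint8); b=g[262:312,355:405]; m[262:312,355:405]=(b[...,0]<30)&(b[...,1]>40)
k=max(cv2.findContours(m,0,1)[0],key=cv2.contourArea); e=cv2.fitEllipse(cv2.convexHull(k)); print(e,ray(t,*e[0],.01).round(4))
```

```text
t 21.5 J [ 42.7  -2.4 -50.3  48.3 -37.3   8.6] p [0.4791 0.1028 0.2205] F [-0.5  0.  -0.8] M [0.43 1.04 0.05] g 0.712 30.0
[[0.876, -0.055, 0.479], [0.034, -0.984, -0.174], [0.481, 0.168, -0.86]]
M tool [ 0.44 -1.04 -0.01] F tool [-0.8 -0.1  0.4] j6 8.6 p [0.4791 0.1028 0.2205]
wrist 7020 [[-28.5, -25.3, -35.2], [12.4, 0.9, -33.1], [29.4, 27.1, -12.5]]
scene 10 [[-18.7, 24.5, -15.5], [1.4, 26.5, -10.3], [20.6, 29.8, -8.5]]
((416.6029357910156, 223.46580505371094), (39.944664001464844, 40.976318359375), 141.6754608154297) [ 0.5114 -0.2015  0.01  ]
((380.1809387207031, 285.906494140625), (34.157981872558594, 38.5988883972168), 105.40630340576172) [ 0.5082 -0.2039  0.01  ]
```

The lid came off with no pull resistance and is held firmly, with its face 33 mm behind the TCP. Next I carry it over towards the coaster, whose centre is about (0.510, -0.203).

```bash
python3 -c "
from h import *
print(to([.45,-.20,.26]))"
```

```text
[-1.61 30.52  0.42]
```

Request:
apply_moves(
  plan=[
    {"grip": 0, "offset": [-0.3, 4, -1], "spin": 0.07},
    {"grip": 0, "offset": [-0.6, 8, -1], "spin": 0.14},
    {"grip": 0, "offset": [-0.9, 12, -1], "spin": 0.21},
    {"grip": 0, "offset": [-1.2, 16, -0.5], "spin": 0.28},
    {"grip": 0, "offset": [-1.5, 20, 0], "spin": 0.34},
  ],
)

```text
time_s: 22.1
tcp_pos: [0.4542, -0.0979, 0.246]
ee_rot: [[0.808, -0.347, 0.476], [-0.298, -0.938, -0.178], [0.509, 0.002, -0.861]]
wrist_force: [1.5, 0.8, -2.0]
gripper_width: 0.71
gripper_force: 30.0
```

```bash
python3 -c "
from h import *
st(); print(to([.45,-.20,.26]))"
```

```text
t 22.1 J [ 16.5 -10.8 -51.   37.7 -30.   23.4] p [ 0.4542 -0.0979  0.246 ] F [ 1.5  0.8 -2. ] M [0.41 0.96 0.04] g 0.71 30.0
[[0.808, -0.347, 0.476], [-0.298, -0.938, -0.178], [0.509, 0.002, -0.861]]
[3.42 9.72 0.42]
```

Request:
apply_moves(
  plan=[
    {"grip": 0, "offset": [0.6, 4, 0], "spin": 0},
    {"grip": 0, "offset": [1, 8, 0], "spin": 0},
    {"grip": 0, "offset": [0, 10, 0], "spin": 0},
    {"grip": 0, "offset": [-3, 10, 0.3], "spin": 0},
    {"grip": 0, "offset": [-6, 10, 0.6], "spin": 0},
  ],
)

```text
time_s: 22.6
tcp_pos: [0.374, -0.174, 0.2101]
ee_rot: [[0.808, -0.349, 0.475], [-0.299, -0.937, -0.179], [0.508, 0.002, -0.861]]
wrist_force: [0.8, -0.4, -1.4]
gripper_width: 0.711
gripper_force: 30.0
```

```bash
python3 -c "
from h import *
st()"
```

```text
t 22.6 J [  4.  -15.9 -58.7  33.7 -22.5  37. ] p [ 0.374  -0.174   0.2101] F [ 0.8 -0.4 -1.4] M [ 0.4   1.04 -0.06] g 0.711 30.0
[[0.808, -0.349, 0.475], [-0.299, -0.937, -0.179], [0.508, 0.002, -0.861]]
```

Request:
apply_moves(
  plan=[
    {"grip": 0, "offset": [-5, 0, 0.4], "spin": 0},
    {"grip": 0, "offset": [-10, 0, 0.8], "spin": 0},
    {"grip": 0, "offset": [-10, 0, 0.8], "spin": 0},
  ],
)

```text
time_s: 22.9
tcp_pos: [0.3101, -0.1699, 0.1924]
ee_rot: [[0.827, -0.333, 0.452], [-0.304, -0.943, -0.137], [0.472, -0.024, -0.881]]
wrist_force: [0.7, 0.8, -0.0]
gripper_width: 0.71
gripper_force: 30.0
```

```bash
python3 -c "
from h import *
st()"
```

```text
t 22.9 J [  6.9 -23.  -61.3  24.2 -27.7  44.2] p [ 0.3101 -0.1699  0.1924] F [ 0.7  0.8 -0. ] M [0.33 0.92 0.03] g 0.71 30.0
[[0.827, -0.333, 0.452], [-0.304, -0.943, -0.137], [0.472, -0.024, -0.881]]
```

Request:
apply_moves(
  plan=[
    {"grip": 0, "offset": [-16, 2, -8], "spin": 0},
    {"grip": 0, "offset": [-16, 2, -8], "spin": 0},
    {"grip": 0, "offset": [-16, 2, -8], "spin": 0},
    {"grip": 0, "offset": [-16, 2, -8], "spin": 0},
  ],
)

```text
time_s: 23.3
tcp_pos: [0.1749, -0.1893, 0.1965]
ee_rot: [[0.826, -0.315, 0.468], [-0.299, -0.948, -0.11], [0.478, -0.049, -0.877]]
wrist_force: [0.7, -0.1, -0.9]
gripper_width: 0.71
gripper_force: 30.0
```

```bash
python3 -c "
from h import *
st()"
```

```text
t 23.3 J [  5.  -45.2 -61.3  11.9 -47.   59.9] p [ 0.1749 -0.1893  0.1965] F [ 0.7 -0.1 -0.9] M [0.22 1.06 0.07] g 0.71 30.0
[[0.826, -0.315, 0.468], [-0.299, -0.948, -0.11], [0.478, -0.049, -0.877]]
```

Request:
apply_moves(
  plan=[
    {"grip": 0, "offset": [3.2, -1.4, 3], "spin": 0},
    {"grip": 0, "offset": [6.4, -2.8, 6], "spin": 0},
    {"grip": 0, "offset": [9.6, -4.2, 10], "spin": 0},
    {"grip": 0, "offset": [12.8, -5.6, 14], "spin": 0},
    {"grip": 0, "offset": [16, -7, 18], "spin": 0},
  ],
)

```text
time_s: 23.8
tcp_pos: [0.3864, -0.1888, 0.1353]
ee_rot: [[0.841, -0.341, 0.419], [-0.321, -0.939, -0.121], [0.435, -0.032, -0.9]]
wrist_force: [0.7, -1.7, 0.2]
gripper_width: 0.711
gripper_force: 30.0
```

```bash
python3 -c "
from h import *
st()"
```

```text
t 23.8 J [ -4.2  -4.2 -61.3  34.7  -9.1  40.6] p [ 0.3864 -0.1888  0.1353] F [ 0.7 -1.7  0.2] M [ 0.12  0.81 -0.14] g 0.711 30.0
[[0.841, -0.341, 0.419], [-0.321, -0.939, -0.121], [0.435, -0.032, -0.9]]
```

Request:
apply_moves(
  plan=[
    {"grip": 0, "offset": [-0.9, 0, 1.8], "spin": 0},
    {"grip": 0, "offset": [-1.8, 0, 3.6], "spin": 0},
    {"grip": 0, "offset": [-2.7, 0, 5.4], "spin": 0},
    {"grip": 0, "offset": [-3.6, 0, 7.2], "spin": 0},
    {"grip": 0, "offset": [-3.6, 0, 7.2], "spin": 0},
  ],
)

```text
time_s: 24.3
tcp_pos: [0.3729, -0.1841, 0.1142]
ee_rot: [[0.859, -0.332, 0.389], [-0.321, -0.942, -0.095], [0.398, -0.044, -0.916]]
wrist_force: [0.1, 0.1, -0.2]
gripper_width: 0.711
gripper_force: 30.0
```

```bash
python3 -c "
from h import *
st()"
```

```text
t 24.3 J [ -2.9  -2.6 -61.3  28.   -9.2  46.2] p [ 0.3729 -0.1841  0.1142] F [ 0.1  0.1 -0.2] M [0.22 0.87 0.  ] g 0.711 30.0
[[0.859, -0.332, 0.389], [-0.321, -0.942, -0.095], [0.398, -0.044, -0.916]]
```

Request:
apply_moves(
  plan=[
    {"grip": 0, "offset": [-10, 0, 20], "spin": 0},
    {"grip": 0, "offset": [-10, 0, 20], "spin": 0},
    {"grip": 0, "offset": [-10, 0, 20], "spin": 0},
  ],
)

```text
time_s: 24.6
tcp_pos: [0.3454, -0.182, 0.0862]
ee_rot: [[0.878, -0.325, 0.351], [-0.325, -0.944, -0.061], [0.351, -0.06, -0.935]]
wrist_force: [-0.1, 0.1, -0.2]
gripper_width: 0.707
gripper_force: 30.0
```

```bash
python3 -c "
from h import *
st()"
```

```text
t 24.6 J [ -2.4  -0.7 -61.3  17.1  -9.2  56.3] p [ 0.3454 -0.182   0.0862] F [-0.1  0.1 -0.2] M [ 0.11  0.84 -0.  ] g 0.707 30.0
[[0.878, -0.325, 0.351], [-0.325, -0.944, -0.061], [0.351, -0.06, -0.935]]
```

Request:
apply_moves(
  plan=[
    {"grip": 0, "offset": [-7, 0, 20], "spin": 0},
    {"grip": 0, "offset": [-7, 0, 20], "spin": 0},
    {"grip": 0, "offset": [-7, 0, 20], "spin": 0},
  ],
)

```text
time_s: 24.9
tcp_pos: [0.3218, -0.1759, 0.0624]
ee_rot: [[0.893, -0.32, 0.315], [-0.327, -0.944, -0.033], [0.308, -0.073, -0.949]]
wrist_force: [0.2, 0.6, -0.1]
gripper_width: 0.708
gripper_force: 30.0
```

```bash
python3 -c "
from h import *
st()"
```

```text
t 24.9 J [ -1.8   1.2 -61.3   8.3  -9.2  64.4] p [ 0.3218 -0.1759  0.0624] F [ 0.2  0.6 -0.1] M [0.08 0.71 0.02] g 0.708 30.0
[[0.893, -0.32, 0.315], [-0.327, -0.944, -0.033], [0.308, -0.073, -0.949]]
```

Request:
apply_moves(
  plan=[
    {"grip": 0, "offset": [-6, 0, 20], "spin": 0},
    {"grip": 0, "offset": [-6, 0, 20], "spin": 0},
  ],
)

```text
time_s: 25.1
tcp_pos: [0.3037, -0.1678, 0.0436]
ee_rot: [[0.905, -0.317, 0.283], [-0.328, -0.945, -0.011], [0.271, -0.083, -0.959]]
wrist_force: [-0.5, -0.6, 0.1]
gripper_width: 0.707
gripper_force: 30.0
```

```bash
python3 -c "
from h import *
st()"
```

```text
t 25.1 J [ -1.2   3.1 -61.2   1.8  -9.2  70.3] p [ 0.3037 -0.1678  0.0436] F [-0.5 -0.6  0.1] M [0.07 0.67 0.03] g 0.707 30.0
[[0.905, -0.317, 0.283], [-0.328, -0.945, -0.011], [0.271, -0.083, -0.959]]
```

Tilt is down to 16.5°. I'll spin so the closing axis is level, then go to a hover above the coaster.

```bash
python3 -c "
from h import *
print(to([.42,-.19,.12]),to([.508,-.203,.07]))"
```

```text
[13.32 -2.22 -4.01] [20.36 -3.37  3.29]
```

Request:
apply_moves(
  plan=[
    {"grip": 0, "offset": [4, -0.7, -3], "spin": -0.08},
    {"grip": 0, "offset": [8, -1.4, -4], "spin": -0.16},
    {"grip": 0, "offset": [12.5, -2.1, -3.5], "spin": -0.24},
    {"grip": 0, "offset": [16.5, -2.8, -1], "spin": -0.3},
    {"grip": 0, "offset": [20.4, -3.4, 2], "spin": -0.3},
  ],
)

```text
time_s: 25.6
tcp_pos: [0.508, -0.2034, 0.0844]
ee_rot: [[0.957, -0.035, 0.288], [-0.033, -0.999, -0.012], [0.288, 0.002, -0.957]]
wrist_force: [-0.2, 0.4, -0.8]
gripper_width: 0.711
gripper_force: 30.0
```

Run:
```python
from h import *
from station import r
st(); s=r.sense(); p,R=s["tcp_pos"],s["ee_rot"]; print(to([.5102,-.203,.03]))
c=r.capture("wrist"); np.savez("pics/w5.npz",**c); cv2.imwrite("pics/w5.png",c["img"])
g=cv2.cvtColor(c["img"],cv2.COLOR_BGR2HSV); P=pts(c,(g[...,1]<45)&(g[...,2]>110)); Q=(P-p)@R*1000
i=(np.abs(Q)<[40,40,60]).all(1); Q=Q[i]; f=abs(Q[:,2]+33)<4; print("lid face",f.sum(),np.percentile(Q[f],[1,50,99],axis=0).round(1).tolist())
T=P[i][f]; w,V=np.linalg.eigh(np.cov(T.T)); print("lid normal",(V[:,0]*np.sign(V[2,0])).round(3),"tool -z",(-R[:,2]).round(3))
```

```text
t 25.6 J [ -5.4  16.  -32.   -2.  -25.3  95.1] p [ 0.508  -0.2034  0.0844] F [-0.2  0.4 -0.8] M [0.05 0.59 0.06] g 0.711 30.0
[[0.957, -0.035, 0.288], [-0.033, -0.999, -0.012], [0.288, 0.002, -0.957]]
[-1.36 -0.06  5.28]
lid face 5903 [[-29.9, -26.2, -35.7], [9.6, 0.8, -33.7], [28.5, 28.2, -29.7]]
lid normal [-0.329  0.018  0.944] tool -z [-0.288  0.012  0.957]
```

View pics/w5.png

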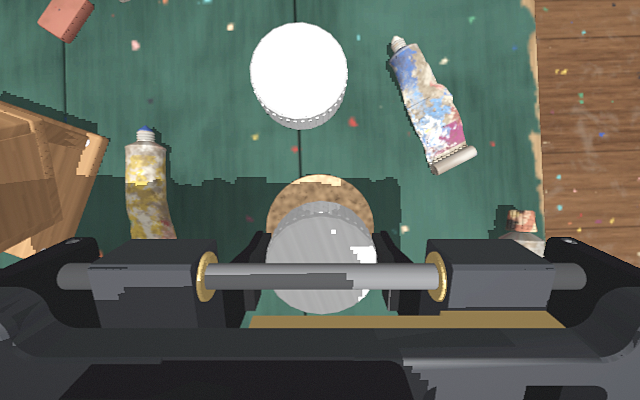

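The wrist view shows the lid (about 322, 258) in front of the coaster (about 320, 215) and centred on it sideways. The tube (about 145, 185) is well clear. Lowering now.

Request:
apply_moves(
  plan=[
    {"grip": 0, "offset": [-0.5, 0, 2], "spin": 0},
    {"grip": 0, "offset": [-1, 0, 4], "spin": 0},
    {"grip": 0, "offset": [-1.5, 0, 5.3], "spin": 0},
    {"grip": 0, "offset": [-1.7, 0, 6.2], "spin": 0},
    {"grip": 0, "offset": [-1.7, 0, 6.2], "spin": 0},
  ],
)

```text
time_s: 26.15
tcp_pos: [0.5055, -0.203, 0.0174]
ee_rot: [[0.959, -0.036, 0.281], [-0.034, -0.999, -0.011], [0.281, 0.001, -0.96]]
wrist_force: [-0.8, -0.5, -1.1]
gripper_width: 0.707
gripper_force: 30.0
```

```bash
python3 -c "
from h import *
st(); mt()"
```

```text
t 26.15 J [ -5.4  22.5 -35.3  -3.2 -15.9  96.2] p [ 0.5055 -0.203   0.0174] F [-0.8 -0.5 -1.1] M [0.03 0.67 0.01] g 0.707 30.0
[[0.959, -0.036, 0.281], [-0.034, -0.999, -0.011], [0.281, 0.001, -0.96]]
M tool [ 0.01 -0.67 -0.01] F tool [-1.   0.5  0.8] j6 96.2 p [ 0.5055 -0.203   0.0174]
```

Request:
apply_moves(
  plan=[
    {"grip": 0, "offset": [0.14, 0, 0.25], "spin": 0},
    {"grip": 0, "offset": [0.27, 0, 0.5], "spin": 0},
    {"grip": 0, "offset": [0.31, 0, 0.72], "spin": 0},
    {"grip": 0, "offset": [0.31, 0, 0.72], "spin": 0},
  ],
)

```text
time_s: 26.55
tcp_pos: [0.5128, -0.2033, 0.0136]
ee_rot: [[0.958, -0.035, 0.286], [-0.033, -0.999, -0.012], [0.286, 0.002, -0.958]]
wrist_force: [-1.0, 1.8, 4.7]
gripper_width: 0.71
gripper_force: 30.0
```

```bash
cat >> h.py <<'E'
def lid():
    from station import r
    s=r.sense(); p,R=s["tcp_pos"],s["ee_rot"]; c=r.capture("wrist"); g=cv2.cvtColor(c["img"],cv2.COLOR_BGR2HSV)
    m=(g[...,1]<45)&(g[...,2]>100); m[:190]=False; P=pts(c,m); Q=(P-p)@R*1000; P=P[(np.abs(Q)<[40,40,60]).all(1)&(P[:,2]>.02)]
    T=P[P[:,2]>np.percentile(P[:,2],50)-.02]
    for _ in range(6):
        ce=T.mean(0); w,V=np.linalg.eigh(np.cov((T-ce).T)); n=V[:,0]*np.sign(V[2,0]); d=(P-ce)@n; T=P[abs(d)<.0025]
    uv=np.stack([(T-ce)@V[:,1],(T-ce)@V[:,2]],1).astype(np.float32)*1000; cc,rr=cv2.minEnclosingCircle(uv)
    print("lid n",n.round(3),"tilt",np.degrees(np.arccos(n[2])).round(1),"top centre",(ce+V[:,1]*cc[0]/1000+V[:,2]*cc[1]/1000).round(4),"r",round(rr,1),len(T))
E
python3 -c "
from h import *
st(); mt(); lid()"
```

```text
t 26.55 J [ -5.3  23.4 -34.7  -3.2 -15.3  96.3] p [ 0.5128 -0.2033  0.0136] F [-1.   1.8  4.7] M [0.4  0.69 0.08] g 0.71 30.0
[[0.958, -0.035, 0.286], [-0.033, -0.999, -0.012], [0.286, 0.002, -0.958]]
M tool [ 0.38 -0.7   0.03] F tool [ 0.3 -1.7 -4.8] j6 96.3 p [ 0.5128 -0.2033  0.0136]
lid n [-0.279  0.019  0.96 ] tilt 16.2 top centre [ 0.5021 -0.2038  0.0453] r 31.0 5984
```

Request:
apply_moves(
  plan=[
    {"grip": 0, "offset": [0.04, 0, 0.22], "spin": 0},
    {"grip": 0, "offset": [0.08, 0, 0.44], "spin": 0},
    {"grip": 0, "offset": [0.08, 0, 0.44], "spin": 0},
  ],
)

```text
time_s: 26.9
tcp_pos: [0.5154, -0.2033, 0.0099]
ee_rot: [[0.957, -0.035, 0.287], [-0.033, -0.999, -0.012], [0.287, 0.002, -0.958]]
wrist_force: [-0.9, 1.9, 6.7]
gripper_width: 0.711
gripper_force: 30.0
```

```bash
python3 -c "
from h import *
mt(); lid()"
```

```text
M tool [ 0.75 -0.54  0.17] F tool [ 1.  -1.8 -6.7] j6 96.4 p [ 0.5154 -0.2033  0.0099]
lid n [-0.16   0.014  0.987] tilt 9.3 top centre [ 0.5063 -0.2035  0.0424] r 31.1 6522
```

Request:
apply_moves(
  plan=[
    {"grip": 0, "offset": [0, 0, 0.2], "spin": 0},
    {"grip": 0, "offset": [0, 0, 0.4], "spin": 0},
    {"grip": 0, "offset": [0, 0, 0.4], "spin": 0},
  ],
)

```text
time_s: 27.25
tcp_pos: [0.5173, -0.2034, 0.0066]
ee_rot: [[0.957, -0.035, 0.289], [-0.033, -0.999, -0.012], [0.289, 0.002, -0.957]]
wrist_force: [0.2, 3.9, 6.1]
gripper_width: 0.709
gripper_force: 30.0
```

```bash
python3 -c "
from h import *
mt(); lid()"
```

```text
M tool [ 0.83 -0.34  0.14] F tool [ 1.9 -3.9 -5.8] j6 96.5 p [ 0.5173 -0.2034  0.0066]
lid n [-0.054  0.011  0.998] tilt 3.2 top centre [ 0.5095 -0.2038  0.0395] r 31.0 6870
```

Request:
apply_moves(
  plan=[
    {"grip": 0, "offset": [0, 0, 0.15], "spin": 0},
    {"grip": 0, "offset": [0, 0, 0.15], "spin": 0},
    {"grip": 0, "offset": [0, 0, 0.15], "spin": 0},
  ],
)

```text
time_s: 27.6
tcp_pos: [0.5179, -0.2035, 0.0054]
ee_rot: [[0.957, -0.035, 0.289], [-0.033, -0.999, -0.012], [0.289, 0.002, -0.957]]
wrist_force: [0.6, 2.3, 8.3]
gripper_width: 0.71
gripper_force: 30.0
```

```bash
python3 -c "
from h import *
mt(); lid()"
```

```text
M tool [ 0.82 -0.29  0.11] F tool [ 2.9 -2.3 -7.8] j6 96.5 p [ 0.5179 -0.2035  0.0054]
lid n [-0.016  0.009  1.   ] tilt 1.1 top centre [ 0.5107 -0.204   0.0385] r 31.0 6967
```

Request:
apply_moves(
  plan=[
    {"grip": 0.75, "offset": [0, 0, 0], "spin": 0},
    {"grip": 0.8, "offset": [0, 0, 0], "spin": 0},
    {"grip": 1, "offset": [0, 0, 0], "spin": 0},
    {"grip": 1, "offset": [0, 0, 0], "spin": 0},
    {"grip": 1, "offset": [0, 0, 0], "spin": 0},
  ],
)

```text
time_s: 28.15
tcp_pos: [0.5162, -0.2039, 0.0038]
ee_rot: [[0.958, -0.036, 0.285], [-0.034, -0.999, -0.012], [0.286, 0.002, -0.958]]
wrist_force: [0.2, -2.7, 4.9]
gripper_width: 0.963
gripper_force: 2.6
```

```bash
python3 -c "
from h import *
st(); lid()"
```

```text
t 28.15 J [ -5.3  24.7 -34.6  -3.4 -14.2  96.5] p [ 0.5162 -0.2039  0.0038] F [ 0.2 -2.7  4.9] M [-0.61  0.21 -0.17] g 0.963 2.6
[[0.958, -0.036, 0.285], [-0.034, -0.999, -0.012], [0.286, 0.002, -0.958]]
lid n [0.001 0.001 1.   ] tilt 0.1 top centre [ 0.5107 -0.2043  0.038 ] r 31.0 7217
```

The lid lies flat (0.1°) and centred. Backing off.

Request:
apply_moves(
  plan=[
    {"grip": 1, "offset": [0, 0, -0.5], "spin": 0},
    {"grip": 1, "offset": [0, 0, -2], "spin": 0},
    {"grip": 1, "offset": [0, 0, -5], "spin": 0},
    {"grip": 1, "offset": [0, 0, -9], "spin": 0},
    {"grip": 1, "offset": [0, 0, -12], "spin": 0},
  ],
)

```text
time_s: 28.7
tcp_pos: [0.4798, -0.2019, 0.1192]
ee_rot: [[0.959, -0.036, 0.281], [-0.034, -0.999, -0.011], [0.282, 0.001, -0.96]]
wrist_force: [1.5, -0.1, -0.5]
gripper_width: 1.0
gripper_force: 0.0
```

Request:
apply_moves(
  plan=[
    {"grip": 1, "offset": [0, 0, -1], "spin": 0},
    {"grip": 1, "offset": [0, 0, -1], "spin": 0},
    {"grip": 1, "offset": [0, 0, -1], "spin": 0},
  ],
)

```text
time_s: 29.0
tcp_pos: [0.4774, -0.2017, 0.1263]
ee_rot: [[0.959, -0.036, 0.28], [-0.034, -0.999, -0.011], [0.281, 0.001, -0.96]]
wrist_force: [-0.5, 0.1, 0.2]
gripper_width: 0.999
gripper_force: 0.0
```

Run:
```python
from h import *
from station import r
st()
c=r.capture("wrist"); t=r.capture("top"); 
cv2.imwrite("pics/end.png",np.hstack([cv2.resize(c["img"],(400,250)),cv2.resize(t["img"][80:280,240:500],(400,308))[:250]]))
g=cv2.cvtColor(c["img"],cv2.COLOR_BGR2HSV); P=pts(c,(g[...,1]<45)&(g[...,2]>100)); P=P[(np.linalg.norm(P[:,:2]-[.5107,-.204],axis=1)<.045)&(P[:,2]>.03)&(P[:,2]<.05)]
cc,rr=cv2.minEnclosingCircle((P[:,:2]*1000).astype(np.float32)); print(len(P),"lid",cc,rr,np.percentile(P[:,2],[5,50,95]).round(4))
```

```text
t 29.0 J [ -5.6   9.9 -32.3  -1.8 -31.5  94.9] p [ 0.4774 -0.2017  0.1263] F [-0.5  0.1  0.2] M [-0.    0.62  0.06] g 0.999 0.0
[[0.959, -0.036, 0.28], [-0.034, -0.999, -0.011], [0.281, 0.001, -0.96]]
3098 lid (510.810546875, -204.46595764160156) 31.456920623779297 [0.0368 0.038  0.0392]
```

View pics/end.png

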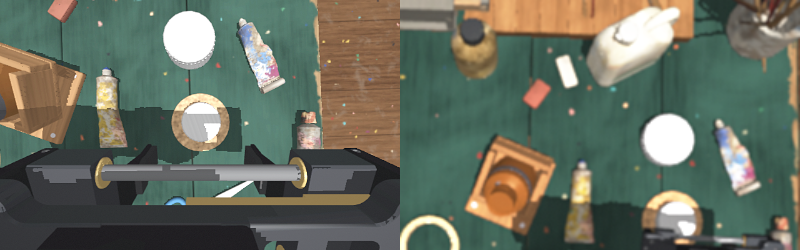

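The lid sits flat and centred on the coaster (wrist pane about (202, 123)). The jar is open, and the tube and bottle have not moved. Handing in.

```bash
python3 -c "
from station import r
print(r.finish_job())"
```

```text
the job is handed in; nothing more can be done
None
```

The lid was broken loose, turned free, lifted off and set down flat (0.1°) about 2 mm from the coaster's centre, with the tube and bottle undisturbed and the job handed in at about 29 s with no verdict shown. The moves offer no tilt, so I tilted the tool by pushing against the arm's reach limits; the first closing missed because the fingertips sit about 29 mm further back than stated, and the 30 N grip slipped some 20° before the seal gave.

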